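Sift the ball knobs out of the parts tray

TASK

Take the slotted scoop from its black mat, scoop the three red ball knobs out of the grey tray with it and hold it raised over the tray until the brass chips have dropped back through the slots, so that only knobs stay in it. Tip the knobs into the blue dish, in one load or several, and stand the empty scoop upright in the middle of its mat again. Do not touch the knobs with the gripper, never carry a chip away from the tray, and leave the other things on the bench where they are.

Things in the scene. Friction and masses are not known exactly. Their poses are not given: they have to be found in the camera images.
- scoop_grip (a point): Centre of the green grip of the slotted scoop: an upright block 16 mm (scoop x) x 42 mm (scoop y) x 52 mm tall, held from above across its 16 mm faces. Axes as scoop.
- scoop: Slotted steel scoop, about 0.16 kg, standing flat on the mat. Origin: underside, 100 mm below the grip's centre; x points to its open nose, y across, z up. Slotted back 40 mm high at x = -45 mm; side plates at y = +-38 mm (outer width 78 mm), 36 mm high, from x = -45 to +20 mm. The grip spans z = 74 to 126 mm on a neck from the back; 60 mm is free under the neck.
- scoop_nose (a point): Middle of the scoop's open nose, at x = 50, y = 0, z = 0 mm of the scoop; axes as scoop. The scoop's floor is five straight round tines, 3 mm thick, along x from here back to x = -45 mm, at y = 0, +-18, +-36 mm; the 15 mm slots between them are open at the nose.
- tray_in (a point): Centre of the inner floor of the grey tray (fixed; floor 4 mm above the table). Axes as tray.
- tray: Long grey open tray, fixed, outside 268 (x) x 96 (y) x 38 mm high, walls 4 mm: inside 260 x 88 mm. Origin: centre of the underside. Its x axis runs along its length towards the end where the parts lie; the half at negative x is empty at the start (nothing from x = -130 to +5 mm).
- knob1_c (a point): Centre of red ball knob 1: ball of 34 mm diameter with a 12 mm flat brass foot 16 mm below this point, about 28 g; stands on its foot in the tray, can roll.
- knob2_c (a point): Centre of red ball knob 2: ball of 34 mm diameter with a 12 mm flat brass foot 16 mm below this point, about 28 g; stands on its foot in the tray, can roll.
- knob3_c (a point): Centre of red ball knob 3: ball of 34 mm diameter with a 12 mm flat brass foot 16 mm below this point, about 28 g; stands on its foot in the tray, can roll.
- chip1: Brass chip 1: stubby cut-off of round bar, 10 mm diameter, 9 mm long, 10 g; origin at the centre of its underside. Stands in the tray; falls through the scoop's slots.
- chip2: Brass chip 2: stubby cut-off of round bar, 10 mm diameter, 9 mm long, 10 g; origin at the centre of its underside. Stands in the tray; falls through the scoop's slots.
- chip3: Brass chip 3: stubby cut-off of round bar, 10 mm diameter, 9 mm long, 10 g; origin at the centre of its underside. Stands in the tray; falls through the scoop's slots.
- chip4: Brass chip 4: stubby cut-off of round bar, 10 mm diameter, 9 mm long, 10 g; origin at the centre of its underside. Stands in the tray; falls through the scoop's slots.
- chip5: Brass chip 5: stubby cut-off of round bar, 10 mm diameter, 9 mm long, 10 g; origin at the centre of its underside. Stands in the tray; falls through the scoop's slots.
- chip6: Brass chip 6: stubby cut-off of round bar, 10 mm diameter, 9 mm long, 10 g; origin at the centre of its underside. Stands in the tray; falls through the scoop's slots.
- dish_blue: Blue square dish for the knobs, fixed, outside 120 x 120 mm, 40 mm high, walls and floor 4 mm. Origin: centre of the underside, z up, sides along x and y.
- dish_yellow: Yellow dish, same shape and size, fixed; not used. Origin: centre of the underside.
- mat: Black rubber mat on which the scoop stands, fixed, 160 (x) x 120 (y) x 4 mm. Origin: centre of the underside.
- multimeter: Green multimeter lying flat, 170 (x) x 85 x 40 mm, loose bystander. Origin: centre of the underside.
- screwdriver: Screwdriver lying on the table, loose bystander; handle to its -x.
- solder_spool: Spool of 54 mm diameter, 40 mm high, loose bystander. Origin: centre of the underside.
- flux_jar: Small jar of 48 mm diameter, 60 mm high, loose bystander. Origin: centre of the underside.
- knob1: Red ball knob 1: the same ball; origin at the centre of its brass foot.
- knob2: Red ball knob 2: the same ball; origin at the centre of its brass foot.
- knob3: Red ball knob 3: the same ball; origin at the centre of its brass foot.
There are look-alikes about, which are no part of the job. There is more than one size of the scoop; the one meant has the size given above.

How it is judged (in metres and radians):
On the way, in this order (a step that is already met when the one before it is completed fails the run):
1. the scoop is taken from the mat and lowered into the tray (x of scoop in the frame of tray between -0.134 and 0.134 m and y of scoop in the frame of tray between -0.048 and 0.048 m and height (world z) of scoop below 0.02 m), for 0.1 s.
2. the scoop is raised over the tray (underside 50 mm above the table) with at least one knob and no chip in it (height (world z) of scoop above 0.05 m and x of scoop in the frame of tray between -0.134 and 0.134 m and y of scoop in the frame of tray between -0.048 and 0.048 m and ((x of knob1_c in the frame of scoop between -0.055 and 0.055 m and y of knob1_c in the frame of scoop between -0.045 and 0.045 m and z of knob1_c in the frame of scoop between -0.002 and 0.06 m) or (x of knob2_c in the frame of scoop between -0.055 and 0.055 m and y of knob2_c in the frame of scoop between -0.045 and 0.045 m and z of knob2_c in the frame of scoop between -0.002 and 0.06 m) or (x of knob3_c in the frame of scoop between -0.055 and 0.055 m and y of knob3_c in the frame of scoop between -0.045 and 0.045 m and z of knob3_c in the frame of scoop between -0.002 and 0.06 m)) and not (x of chip1 in the frame of scoop between -0.055 and 0.055 m and y of chip1 in the frame of scoop between -0.045 and 0.045 m and z of chip1 in the frame of scoop between -0.002 and 0.06 m) and not (x of chip2 in the frame of scoop between -0.055 and 0.055 m and y of chip2 in the frame of scoop between -0.045 and 0.045 m and z of chip2 in the frame of scoop between -0.002 and 0.06 m) and not (x of chip3 in the frame of scoop between -0.055 and 0.055 m and y of chip3 in the frame of scoop between -0.045 and 0.045 m and z of chip3 in the frame of scoop between -0.002 and 0.06 m) and not (x of chip4 in the frame of scoop between -0.055 and 0.055 m and y of chip4 in the frame of scoop between -0.045 and 0.045 m and z of chip4 in the frame of scoop between -0.002 and 0.06 m) and not (x of chip5 in the frame of scoop between -0.055 and 0.055 m and y of chip5 in the frame of scoop between -0.045 and 0.045 m and z of chip5 in the frame of scoop between -0.002 and 0.06 m) and not (x of chip6 in the frame of scoop between -0.055 and 0.055 m and y of chip6 in the frame of scoop between -0.045 and 0.045 m and z of chip6 in the frame of scoop between -0.002 and 0.06 m)), for 0.3 s.
3. all three knobs are in the blue dish (x of knob1_c in the frame of dish_blue between -0.06 and 0.06 m and y of knob1_c in the frame of dish_blue between -0.06 and 0.06 m and z of knob1_c in the frame of dish_blue between 0 and 0.045 m and x of knob2_c in the frame of dish_blue between -0.06 and 0.06 m and y of knob2_c in the frame of dish_blue between -0.06 and 0.06 m and z of knob2_c in the frame of dish_blue between 0 and 0.045 m and x of knob3_c in the frame of dish_blue between -0.06 and 0.06 m and y of knob3_c in the frame of dish_blue between -0.06 and 0.06 m and z of knob3_c in the frame of dish_blue between 0 and 0.045 m and not (x of knob1_c in the frame of scoop between -0.055 and 0.055 m and y of knob1_c in the frame of scoop between -0.045 and 0.045 m and z of knob1_c in the frame of scoop between -0.002 and 0.06 m) and not (x of knob2_c in the frame of scoop between -0.055 and 0.055 m and y of knob2_c in the frame of scoop between -0.045 and 0.045 m and z of knob2_c in the frame of scoop between -0.002 and 0.06 m) and not (x of knob3_c in the frame of scoop between -0.055 and 0.055 m and y of knob3_c in the frame of scoop between -0.045 and 0.045 m and z of knob3_c in the frame of scoop between -0.002 and 0.06 m)), for 0.2 s.
At the end, for the whole second after the job is handed in: all three knobs lie in the blue dish (centre within its walls, below 45 mm), all six chips in the grey tray, and the scoop, let go, stands upright (within 0.1 rad) on its mat, its origin within 40 mm of the mat's middle along each of the mat's axes (x of knob1_c in the frame of dish_blue between -0.06 and 0.06 m and y of knob1_c in the frame of dish_blue between -0.06 and 0.06 m and z of knob1_c in the frame of dish_blue between 0 and 0.045 m and x of knob2_c in the frame of dish_blue between -0.06 and 0.06 m and y of knob2_c in the frame of dish_blue between -0.06 and 0.06 m and z of knob2_c in the frame of dish_blue between 0 and 0.045 m and x of knob3_c in the frame of dish_blue between -0.06 and 0.06 m and y of knob3_c in the frame of dish_blue between -0.06 and 0.06 m and z of knob3_c in the frame of dish_blue between 0 and 0.045 m and x of chip1 in the frame of tray between -0.134 and 0.134 m and y of chip1 in the frame of tray between -0.048 and 0.048 m and z of chip1 in the frame of tray between -0.002 and 0.038 m and x of chip2 in the frame of tray between -0.134 and 0.134 m and y of chip2 in the frame of tray between -0.048 and 0.048 m and z of chip2 in the frame of tray between -0.002 and 0.038 m and x of chip3 in the frame of tray between -0.134 and 0.134 m and y of chip3 in the frame of tray between -0.048 and 0.048 m and z of chip3 in the frame of tray between -0.002 and 0.038 m and x of chip4 in the frame of tray between -0.134 and 0.134 m and y of chip4 in the frame of tray between -0.048 and 0.048 m and z of chip4 in the frame of tray between -0.002 and 0.038 m and x of chip5 in the frame of tray between -0.134 and 0.134 m and y of chip5 in the frame of tray between -0.048 and 0.048 m and z of chip5 in the frame of tray between -0.002 and 0.038 m and x of chip6 in the frame of tray between -0.134 and 0.134 m and y of chip6 in the frame of tray between -0.048 and 0.048 m and z of chip6 in the frame of tray between -0.002 and 0.038 m and x of scoop in the frame of mat between -0.04 and 0.04 m and y of scoop in the frame of mat between -0.04 and 0.04 m and height (world z) of scoop below 0.008 m and angle between scoop's own z axis and vertical below 0.1 rad); the robot touches nothing.
It fails at once if a knob is touched by the gripper (contact force between the fingers and knob1 above 0.3 N or contact force between the fingers and knob2 above 0.3 N or contact force between the fingers and knob3 above 0.3 N).
It fails at once if a chip is carried or thrown out of the tray (more than 20 mm past its outer walls) ((x of chip1 in the frame of tray above 0.155 m or x of chip1 in the frame of tray below -0.155 m or y of chip1 in the frame of tray above 0.07 m or y of chip1 in the frame of tray below -0.07 m) or (x of chip2 in the frame of tray above 0.155 m or x of chip2 in the frame of tray below -0.155 m or y of chip2 in the frame of tray above 0.07 m or y of chip2 in the frame of tray below -0.07 m) or (x of chip3 in the frame of tray above 0.155 m or x of chip3 in the frame of tray below -0.155 m or y of chip3 in the frame of tray above 0.07 m or y of chip3 in the frame of tray below -0.07 m) or (x of chip4 in the frame of tray above 0.155 m or x of chip4 in the frame of tray below -0.155 m or y of chip4 in the frame of tray above 0.07 m or y of chip4 in the frame of tray below -0.07 m) or (x of chip5 in the frame of tray above 0.155 m or x of chip5 in the frame of tray below -0.155 m or y of chip5 in the frame of tray above 0.07 m or y of chip5 in the frame of tray below -0.07 m) or (x of chip6 in the frame of tray above 0.155 m or x of chip6 in the frame of tray below -0.155 m or y of chip6 in the frame of tray above 0.07 m or y of chip6 in the frame of tray below -0.07 m)).
It fails at once if a bystander is moved by more than 30 mm (distance of any of multimeter, screwdriver, solder_spool, flux_jar from where it was at the start of the episode above 0.03 m).
It also fails if it takes over 67 s, if anything falls off the work surface, if the arm or the gripper's body presses on something with over 40 N, if the wrist force passes 120 N, or if a joint passes its speed limit or range.

ROBOT

A 6-joint arm with a two-finger parallel gripper is mounted at the origin on the work surface. World frame = base frame: x ahead of the robot, y to its left, z up, the work surface at z = 0. Lengths are in mm, angles in degrees, forces in N, time in s.
With the tool pointing down it reaches from about 300 to 850 mm from the base axis. Payload 4.2 kg.
Tool frame: the origin (TCP) lies at the very end of the fingers, on their centre line; the grasp point (between the pads) lies 19 mm behind it (env.grasp_offset is the distance from the TCP to the grasp point, in mm); z points along the fingers, y is the line along which they close (so a half turn about z gives the same grasp; the last joint's range is limited). The gripper opens to 91 mm and grips with 3 to 60 N. Pads are 32 mm wide; open, the fingers measure 118 mm over their backs; the gripper's body (76 mm by 178 mm) begins 60 mm behind the grasp point.
Start: joints at [-70.531, 18.312, 89.639, -0, 72.044, -1.146], TCP at [202.454, -538.197, 213.976] pointing down, gripper open.
Joint ranges: [-177.97, 177.97], [-48.28, 115.42], [12.27, 149.76], [-77.06, 257.06], [2.81, 150.46], [-146.56, 146.56]. Speed limits (degrees/s): [147.25, 147.25, 180, 180, 180, 180].

INTERFACE

Orientations are given as [roll, pitch, yaw] about the fixed x, y, z axes, in that order (R = Rz(yaw) Ry(pitch) Rx(roll)).
In Python, from workcell import env gives the robot as it stands. The module is installed in compiled form; this text tells all that it offers.
- The arm moves only by the tool send_rows, never from a script. Its argument "motion" is a list of rows, each an object of numbers: "tx", "ty", "tz": the shift along the tool's x, y, z in units of 500 mm (1.0 is 500 mm); "rx", "ry", "rz": the turn, a rotation vector about the tool's x, y, z in units of 30 degrees (1.0 is 30 degrees); "gripper": the closure, from -1 (fully open) to 1 (shut). In form: [{"tx": .., "ty": .., "tz": .., "rx": .., "ry": .., "rz": .., "gripper": ..}, ...]. A call has 1 to 12 rows; each row shifts and turns the commanded pose from where the row before left it, along the tool's axes as they then stand; what a row does not reach is not made up. A row lasts 1/8 s, in which the tool goes at most 62.5 mm and 10.7 degrees, less where a joint would pass 70% of its speed; a pose out of reach is approached as far as the arm can. A call with a number of a shift or a turn outside -1 to 1 is refused whole. A call with a gripper value outside its range is refused whole. The fingers move at their own pace and stop on an object; "grip_force" is the grip in N (left out, the last holds). Time passes only in rows, so rows that do not move let the fingers close. It gives the time, the measured TCP pose, the force, the opening and the grip force at its end, in the units of the state.
- env.state(): the state, without advancing time (a new reading comes with each control period).
- env.grab_frame(name): name is "scene" or "top" or "wrist"; returns a dict with "frame" (384x512x3 uint8, red, green, blue), "vertical_fov" (degrees; the focal length in pixels is half the picture's height over the tangent of half this angle, whatever the lens; pixels are square), "cx", "cy" (the principal point, pixels), "rvec" (rotation vector, rad) and "tvec" (3), from world to camera coordinates, as OpenCV has them; the wrist camera has in their place "T_tool_cam" (4x4, takes a point from camera to tool coordinates, whose origin is the TCP and whose axes are the flange's). Camera axes: x right, y down, z forward; pixel columns grow to the right and rows downward; lengths in mm; the calibration is good to about 2 mm. The wrist camera is an equidistant fisheye: a pixel r from the principal point sees the ray r / f radians off the axis. A picture is of the moment at which its call begins: read the wrist's pose just before it. There is no depth.
- env.job_done(): hands the job in; it is judged then, once.
The state is a dict: "time_s": time; "qpos": joint angles; "qvel": joint speeds; "effort": joint torques, N m; "ee_pos": TCP position; "ee_rot": TCP orientation; "force": force on the tool from outside, world axes, zero at the start; "torque": the same for the moment, N m; "gripper_width": finger opening in mm; "gripper_force": force on a finger pad.
Only numpy, scipy, OpenCV 4.12 (cv2) and the standard library are available. Lean on these libraries where they do the work, as an engineer would, in place of code of your own. Each camera call takes 0.05 s, during which the arm holds its last target. There are 200 camera calls.

## Working session

There is one attempt and no reset: what is moved stays moved. The work goes in short steps, Python scripts to look and compute and a tool call to move; the robot and the scene stay as the last step left them, time stands still between calls to the robot, and variables do not carry over. Pictures are saved under pics/ and viewed, at most 10 in all, crops included, and the job is handed in when it is done.

Besides the shell and the picture viewer there is one more tool, called after "Request:" by a JSON object that holds its "op" and its "data". send_rows: Moves the arm, as the interface text tells. Shifts and turns lie within -1 to 1; 1 stands for 500 mm of shift or 30 degrees of turn. Its arguments: {"type":"object","properties":{"motion":{"type":"array"},"grip_force":{"type":"number"}},"required":["motion"]}

```bash
mkdir -p pics
cat > h.py <<'E'
import numpy as np, cv2, math
from scipy.spatial.transform import Rotation as R
from workcell import env
def cast(f,u,v,z):
    H=f["frame"].shape[0]; fl=H/2/math.tan(math.radians(f["vertical_fov"])/2)
    Rm=cv2.Rodrigues(np.array(f["rvec"],float))[0]; t=np.array(f["tvec"],float).ravel()
    d=Rm.T@np.array([(u-f["cx"])/fl,(v-f["cy"])/fl,1]); c=-Rm.T@t
    return c+d*(z-c[2])/d[2]
def proj(f,p):
    H=f["frame"].shape[0]; fl=H/2/math.tan(math.radians(f["vertical_fov"])/2)
    q=cv2.Rodrigues(np.array(f["rvec"],float))[0]@np.array(p,float)+np.array(f["tvec"],float).ravel()
    return np.array([f["cx"]+fl*q[0]/q[2],f["cy"]+fl*q[1]/q[2]])
def blobs(f,lo,hi,amin=20):
    hsv=cv2.cvtColor(f["frame"],cv2.COLOR_RGB2HSV)
    m=cv2.inRange(hsv,np.array(lo),np.array(hi))
    n,l,s,c=cv2.connectedComponentsWithStats(m)
    return [(s[i,4],c[i].round(1),cv2.minAreaRect(np.argwhere(l==i)[:,::-1].astype(np.float32))) for i in range(1,n) if s[i,4]>=amin]
def save(f,name,box=None,k=1):
    im=f["frame"]
    if box: im=im[box[1]:box[3],box[0]:box[2]]
    im=cv2.resize(im,None,fx=k,fy=k,interpolation=cv2.INTER_CUBIC)
    cv2.imwrite("pics/"+name,im[:,:,::-1])
E
python3 - <<'E'
from h import *
f=env.grab_frame("top"); g=env.grab_frame("scene")
for n,a in(("top",f),("scene",g)):
    Rm=cv2.Rodrigues(np.array(a["rvec"],float))[0]
    print(n,(-Rm.T@np.array(a["tvec"]).ravel()).round(),a["vertical_fov"],Rm.round(2).tolist())
save(f,"top.png",None,1.5);save(g,"scene.png",None,1.5)
for nm,lo,hi in(("green",(40,80,40),(85,255,255)),("red",(0,130,70),(8,255,255)),("blue",(100,120,60),(125,255,255)),("black",(0,0,0),(180,255,45))):
    print(nm)
    for b in blobs(f,lo,hi,40): print(b, cast(f,*b[1],0).round()[:2])
s=env.state();print(s)
E
```

```text
top [ 472. -132. 1114.] 56.835014203536865 [[0.03, -1.0, 0.02], [-0.99, -0.03, -0.12], [0.12, -0.01, -0.99]]
scene [1052.  224. 1077.] 47.69588898793461 [[-0.62, 0.78, 0.01], [0.67, 0.53, -0.52], [-0.41, -0.31, -0.86]]
green
(np.int32(1481), array([256.1,  96.6]), ((253.06707763671875, 95.05403137207031), (72.646484375, 37.73619079589844), 1.9749339818954468)) [ 919. -152.]
(np.int32(239), array([185.2, 139.3]), ((180.7570037841797, 134.98304748535156), (53.52106475830078, 25.287368774414062), 3.990912914276123)) [768.  72.]
(np.int32(132), array([410. , 190.2]), ((409.960693359375, 190.1629180908203), (19.397960662841797, 6.6779866218566895), 32.00538635253906)) [ 626. -651.]
(np.int32(78), array([328.6, 202.7]), ((328.7191162109375, 202.55056762695312), (5.299989700317383, 14.415971755981445), 57.9946174621582)) [ 578. -390.]
red
(np.int32(276), array([450.6,  95.3]), ((451.08056640625, 93.49739837646484), (37.81903076171875, 27.018199920654297), 88.15238952636719)) [ 946. -794.]
(np.int32(190), array([254.5, 164.4]), ((254.0999755859375, 164.29998779296875), (30.829858779907227, 6
[... 3193 characters left out ...]
0, 32.0), 0.0)) [65. 44.]
{'time_s': 0.1, 'qpos': array([-7.05308507e+01,  1.83490719e+01,  8.96979788e+01,  5.14146694e-04,
        7.20432446e+01, -1.14585462e+00]), 'qvel': array([ 0.04807095, -0.02477987, -0.16332442,  0.06003495,  0.05215157,
       -0.06989881]), 'effort': array([-2.81030043e-04, -4.13333094e+01, -2.32509005e+01,  7.27117667e-02,
        4.20955941e-02, -7.14430985e-05]), 'ee_pos': array([ 202.30910146, -537.77025621,  213.203118  ]), 'ee_rot': array([-1.79909732e+02, -2.29444423e-03,  2.06148432e+01]), 'force': array([-0.44521252,  0.3530772 ,  0.44939622]), 'torque': array([0.06046987, 0.07020642, 0.04897793]), 'gripper_force': 0.0, 'gripper_width': 91.4169215808063}
```

View pics/top.png

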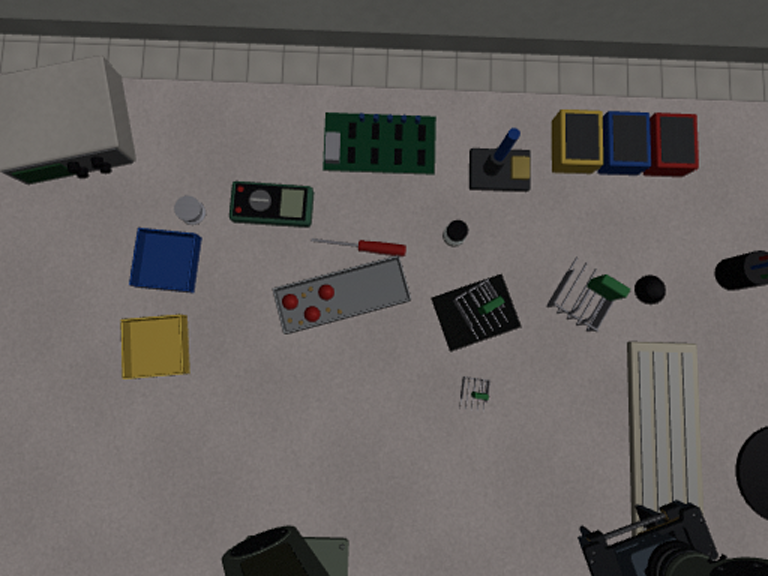

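View pics/scene.png

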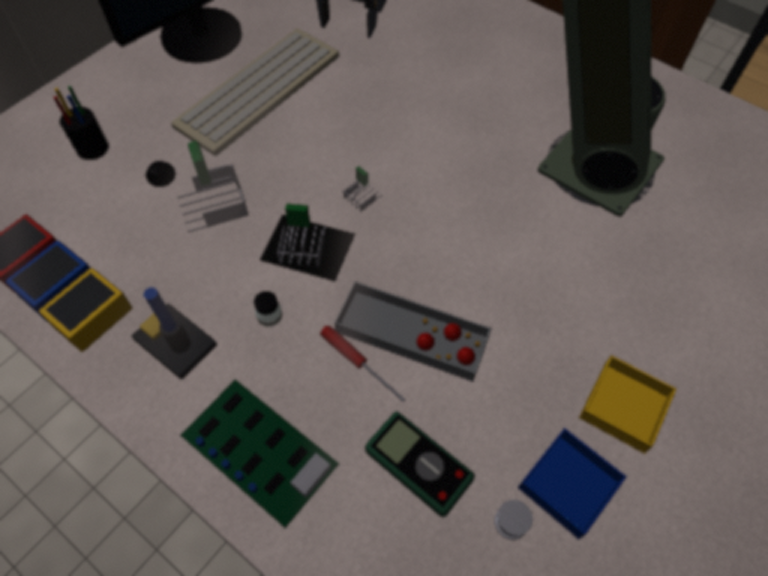

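Run:
```python
from h import *
f=env.grab_frame("top")
im=f["frame"]
save(f,"crop.png",(180,165,350,285),4.7)
hsv=cv2.cvtColor(im,cv2.COLOR_RGB2HSV)
def quad(m,z,close=15):
    m=cv2.morphologyEx(m,cv2.MORPH_CLOSE,np.ones((close,close),np.uint8))
    cs=max(cv2.findContours(m,cv2.RETR_EXTERNAL,cv2.CHAIN_APPROX_NONE)[0],key=cv2.contourArea)
    h=cv2.convexHull(cs)
    for e in range(20,120):
        q=cv2.approxPolyDP(h,e/10,True)
        if len(q)==4:break
    q=q[:,0].astype(float)
    P=np.array([cast(f,*p,z)[:2] for p in q]); print(q.tolist()); print(P.round(1).tolist(),"mean",P.mean(0).round(1),
      "sides",[np.linalg.norm(P[i]-P[i-1]).round(1) for i in range(4)],"ang",[np.degrees(np.arctan2(*(P[i]-P[i-1])[::-1])).round(1) for i in range(4)])
m=np.zeros(im.shape[:2],np.uint8); 
b=cv2.inRange(hsv,(0,0,0),(180,255,60)); m[180:238,285:350]=b[180:238,285:350]; print("mat");quad(m,4,9)
bg=np.median(im[240:330,150:280].reshape(-1,3),0); print(bg, im[195,245],im[185,240])
d=np.abs(im.astype(int)-bg).max(2); hue=im[:,:,0].astype(int)-im[:,:,2]
m=np.zeros(im.shape[:2],np.uint8); sel=((im[:,:,0].astype(int)-im[:,:,1])<2)|(hue>30)
m[171:224,178:276]=(sel*255)[171:224,178:276].astype(np.uint8); m[:173,200:276]=0
print("tray",m.sum()/255);quad(m,38,5); cv2.imwrite("pics/m.png",m)
print("dish");m=cv2.inRange(hsv,(100,120,40),(125,255,255));m2=np.zeros_like(m);m2[145:200,80:140]=m[145:200,80:140];quad(m2,40,5)
for b in blobs(f,(0,130,70),(8,255,255),40):
    if b[1][1]>190: print("knob",cast(f,*b[1],22).round(1))
print("brass");
for b in blobs(f,(12,110,60),(32,255,255),2):
    if 170<b[1][0]<280 and b[1][1]<225: print(b[0],b[1],cast(f,*b[1],10).round(1)[:2])
print("grip",cast(f,328.6,202.7,122))
```

```text
mat
[[334.0, 183.0], [346.0, 217.0], [300.0, 233.0], [288.0, 198.0]]
[[640.8, -406.4], [534.1, -444.4], [480.1, -300.3], [588.5, -261.0]] mean [ 560.9 -353. ] sides [np.float64(154.5), np.float64(113.2), np.float64(153.9), np.float64(115.3)] ang [np.float64(-70.2), np.float64(-160.4), np.float64(110.5), np.float64(19.9)]
[122. 116. 114.] [84 85 87] [82 84 87]
tray 2641.0
[[266.0, 173.0], [272.0, 200.0], [189.0, 221.0], [182.0, 192.0]]
[[660.2, -188.0], [577.4, -208.3], [506.3, 40.7], [593.6, 66.2]] mean [584.4 -72.3] sides [np.float64(262.8), np.float64(85.3), np.float64(258.9), np.float64(91.0)] ang [np.float64(-75.3), np.float64(-166.2), np.float64(105.9), np.float64(16.3)]
dish
[[92.0, 152.0], [133.0, 158.0], [128.0, 194.0], [86.0, 189.0]]
[[708.3, 346.8], [693.6, 220.8], [582.3, 228.3], [593.7, 355.6]] mean [644.5 287.9] sides [np.float64(114.9), np.float64(126.9), np.float64(111.5), np.float64(127.7)] ang [np.float64(-4.4), np.float64(-96.6), np.float64(176.1), np.float64(84.9)]
knob [592.3 -42.9  22. ]
knob [569.9  31.6  22. ]
knob [545.6 -15.   22. ]
brass
5 [206.6 192.2] [598.5  -5.2]
6 [202.  196.5] [584.5   8.5]
6 [218.2 206.2] [555.7 -43.1]
6 [226.  207.5] [552.4 -67.5]
6 [192.8 213.2] [531.6  34.6]
6 [200.  214.5] [528.3  12.2]
grip [ 566.28098151 -361.99852254  122.        ]
```

View pics/crop.png

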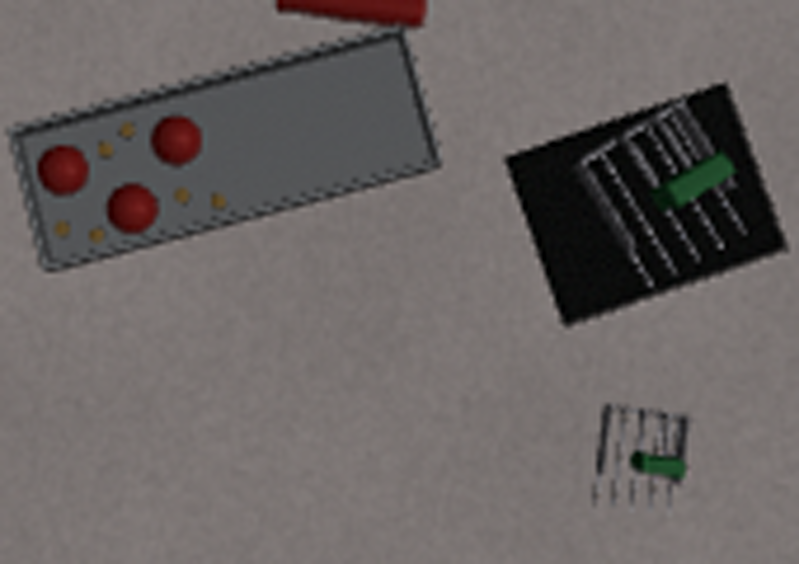

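The top view shows three scoops: the one on the mat at (328,203), a large one at (395,195) and a small one at (316,262). The mat scoop is the right one: the outer tines are about 70 mm apart (72 mm expected) and it stands on the black mat. Its nose points along about 200°. The tray, three knobs, six chips and blue dish are also located.

Request:
{"op": "send_rows", "data": {"motion": [{"tx":0.115,"ty":-0.0105,"tz":-0.013,"gripper":-1},{"tx":0.115,"ty":-0.0105,"tz":-0.013,"gripper":-1},{"tx":0.115,"ty":-0.0105,"tz":-0.013,"gripper":-1},{"tx":0.115,"ty":-0.0105,"tz":-0.013,"gripper":-1},{"tx":0.115,"ty":-0.0105,"tz":-0.013,"gripper":-1},{"tx":0.115,"ty":-0.0105,"tz":-0.013,"gripper":-1},{"tx":0.115,"ty":-0.0105,"tz":-0.013,"gripper":-1},{"rz":-0.333,"gripper":-1},{"rz":-0.333,"gripper":-1},{"rz":-0.333,"gripper":-1},{"rz":-0.333,"gripper":-1},{"rz":-0.333,"gripper":-1}]}}

```text
invalid input at $.motion[0]: expected keys tx, ty, tz, rx, ry, rz, gripper
```

Request:
{"op": "send_rows", "data": {"motion": [{"rz":-0.333,"gripper":-1},{"rz":-0.333,"gripper":-1},{"rz":-0.333,"gripper":-1},{"rz":-0.333,"gripper":-1},{"gripper":-1},{"gripper":-1}]}}

```text
invalid input at $.motion[0]: expected keys tx, ty, tz, rx, ry, rz, gripper
```

```bash
cat >> h.py <<'E'
def pose():
    s=env.state(); return np.array(s["ee_pos"]),R.from_euler("xyz",s["ee_rot"],degrees=True).as_matrix(),s
def wcast(f,P,Rm,u,v,z):
    H=f["frame"].shape[0]; fl=H/2/math.tan(math.radians(f["vertical_fov"])/2)
    x,y=u-f["cx"],v-f["cy"]; r=math.hypot(x,y); th=r/fl
    d=np.array([math.sin(th)*x/max(r,1e-9),math.sin(th)*y/max(r,1e-9),math.cos(th)])
    T=np.array(f["T_tool_cam"]); c=P+Rm@T[:3,3]; d=Rm@T[:3,:3]@d
    return c+d*(z-c[2])/d[2]
def wproj(f,P,Rm,p):
    H=f["frame"].shape[0]; fl=H/2/math.tan(math.radians(f["vertical_fov"])/2)
    T=np.array(f["T_tool_cam"]); q=T[:3,:3].T@(Rm.T@(np.array(p)-P)-T[:3,3])
    th=math.atan2(math.hypot(q[0],q[1]),q[2]); a=math.atan2(q[1],q[0])
    return np.array([f["cx"]+fl*th*math.cos(a),f["cy"]+fl*th*math.sin(a)])
E
python3 - <<'E'
from h import *
P,Rm,s=pose(); f=env.grab_frame("wrist"); print(s["time_s"],P.round(1),s["ee_rot"].round(2),s["qpos"].round(1)); save(f,"w1.png",None,1.5)
T=np.array(f["T_tool_cam"]);print(f["vertical_fov"],T.round(2).tolist())
for b in blobs(f,(40,80,40),(85,255,255),60): print(b,wcast(f,P,Rm,*b[1],130).round(1))
E
```

```text
0.15 [ 202.3 -537.8  213.3] [-179.92   -0.     20.62] [-70.5  18.3  89.7   0.   72.   -1.1]
65.70646984690485 [[-0.0, -0.96, -0.28, 80.22], [1.0, -0.0, -0.0, -0.05], [0.0, -0.28, 0.96, -170.28], [0.0, 0.0, 0.0, 1.0]]
```

View pics/w1.png

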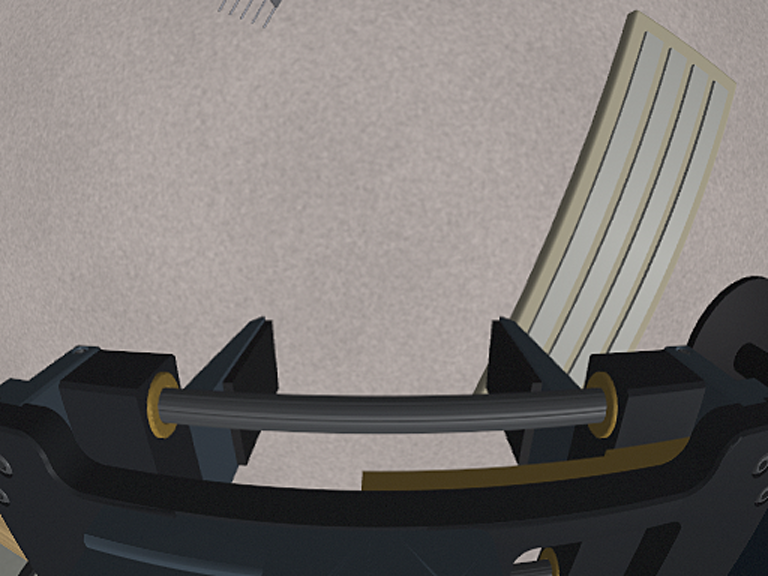

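The wrist view from the start pose shows the gripper and keyboard only. The move was refused because every row needs all seven keys, so I'm resending it.

Request:
{"op": "send_rows", "data": {"motion": [{"tx":0.115,"ty":-0.0105,"tz":-0.013,"rx":0,"ry":0,"rz":0,"gripper":-1},{"tx":0.115,"ty":-0.0105,"tz":-0.013,"rx":0,"ry":0,"rz":0,"gripper":-1},{"tx":0.115,"ty":-0.0105,"tz":-0.013,"rx":0,"ry":0,"rz":0,"gripper":-1},{"tx":0.115,"ty":-0.0105,"tz":-0.013,"rx":0,"ry":0,"rz":0,"gripper":-1},{"tx":0.115,"ty":-0.0105,"tz":-0.013,"rx":0,"ry":0,"rz":0,"gripper":-1},{"tx":0.115,"ty":-0.0105,"tz":-0.013,"rx":0,"ry":0,"rz":0,"gripper":-1},{"tx":0.115,"ty":-0.0105,"tz":-0.013,"rx":0,"ry":0,"rz":0,"gripper":-1},{"tx":0,"ty":0,"tz":0,"rx":0,"ry":0,"rz":-0.333,"gripper":-1},{"tx":0,"ty":0,"tz":0,"rx":0,"ry":0,"rz":-0.333,"gripper":-1},{"tx":0,"ty":0,"tz":0,"rx":0,"ry":0,"rz":-0.333,"gripper":-1},{"tx":0,"ty":0,"tz":0,"rx":0,"ry":0,"rz":-0.333,"gripper":-1},{"tx":0,"ty":0,"tz":0,"rx":0,"ry":0,"rz":-0.333,"gripper":-1}]}}

```text
time_s: 1.7
ee_pos: [566.1, -362.0, 259.0]
ee_rot: [-180.0, -0.0, 70.9]
force: [0.1, -0.2, -0.2]
gripper_width: 91.2
gripper_force: 0.0
```

Request:
{"op": "send_rows", "data": {"motion": [{"tx":0,"ty":0,"tz":0,"rx":0,"ry":0,"rz":-0.333,"gripper":-1},{"tx":0,"ty":0,"tz":0,"rx":0,"ry":0,"rz":-0.333,"gripper":-1},{"tx":0,"ty":0,"tz":0,"rx":0,"ry":0,"rz":-0.333,"gripper":-1},{"tx":0,"ty":0,"tz":0,"rx":0,"ry":0,"rz":-0.333,"gripper":-1},{"tx":0,"ty":0,"tz":0,"rx":0,"ry":0,"rz":0,"gripper":-1},{"tx":0,"ty":0,"tz":0,"rx":0,"ry":0,"rz":0,"gripper":-1}]}}

```text
time_s: 2.45
ee_pos: [566.2, -362.1, 259.3]
ee_rot: [-180.0, -0.0, 110.4]
force: [0.6, -0.1, -0.3]
gripper_width: 91.3
gripper_force: 0.0
```

Run:
```python
from h import *
P,Rm,s=pose(); f=env.grab_frame("wrist"); print(s["time_s"],P.round(1),s["ee_rot"].round(2),s["qpos"].round(1)); save(f,"w2.png",None,1.5)
for b in blobs(f,(40,80,40),(85,255,255),60): print(b,wcast(f,P,Rm,*b[1],130).round(1))
```

```text
2.45 [ 566.2 -362.1  259.3] [-1.7999e+02 -1.0000e-02  1.1038e+02] [-33.6  26.2  70.9  -0.   82.9 -54. ]
(np.int32(505), array([456.5,  10. ]), ((455.5, 11.5), (23.0, 47.0), 90.0)) [715.9 -74.3 130. ]
(np.int32(4307), array([478.7, 130.1]), ((484.1717834472656, 121.21794128417969), (53.24066162109375, 140.842529296875), 18.29277229309082)) [ 801.4 -197.7  130. ]
(np.int32(334), array([131.2, 118.4]), ((131.16494750976562, 118.87113952636719), (14.86173152923584, 25.200326919555664), 21.037511825561523)) [ 418.9 -338.5  130. ]
(np.int32(707), array([255. , 179.5]), ((254.9178009033203, 179.35940551757812), (46.094844818115234, 16.789854049682617), 78.11134338378906)) [ 565.1 -356.2  130. ]
(np.int32(241), array([230.9, 320.8]), ((227.0, 319.0), (14.0, 26.0), 90.0)) [ 601.2 -542.9  130. ]
```

View pics/w2.png

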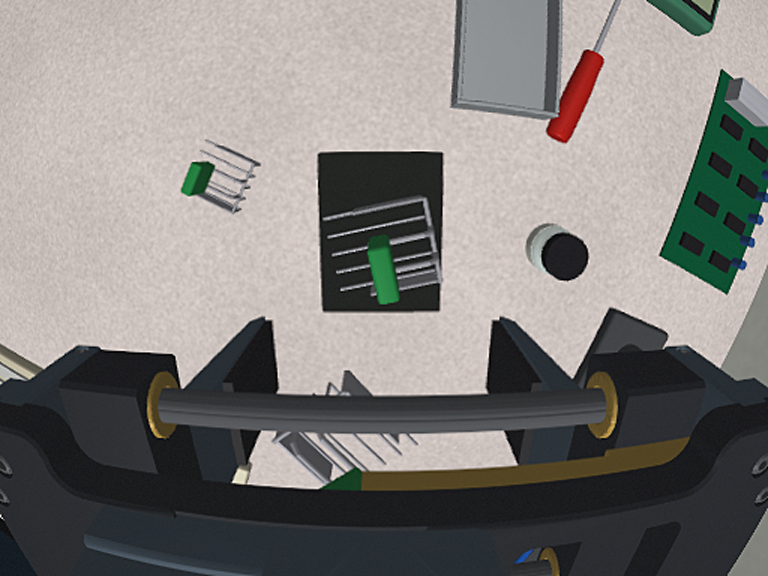

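The wrist view shows the mat squarely (x 318–442, y 152–312). The scoop on it is turned about 10° from the mat, with its nose tips running from (322,219) to (341,291). I'll take the heading from those tips.

Run:
```python
from h import *
P,Rm,s=pose(); f=env.grab_frame("wrist")
q=[(322,219),(328,238),(333,256),(338,273),(341,291)]
W=np.array([wcast(f,P,Rm,u/1.5,v/1.5,5.5)[:2] for u,v in q]);print(W.round(1))
d=W[-1]-W[0];print(np.linalg.norm(d))
for d in(W[-1]-W[0],W[3]-W[1]): print(np.degrees(np.arctan2(d[1],d[0])), "scoop heading", np.degrees(np.arctan2(d[1],d[0]))%360-90)
m=W.mean(0)
for h in(209,211,213):
    a=np.radians(h);o=m-50*np.array([np.cos(a),np.sin(a)]);print(h,"origin",o.round(1))
hsv=cv2.cvtColor(f["frame"],cv2.COLOR_RGB2HSV);k=cv2.inRange(hsv,(40,80,40),(85,255,255));k[:150]=0;k[210:]=0;k[:,:225]=0;k[:,290:]=0
p=np.argwhere(k)[:,::-1]; V=hsv[:,:,2][k>0]; t=p[V>np.percentile(V,45)]
print(np.percentile(V,[5,25,50,75,95])); 
for st in(p,t):
    B=cv2.boxPoints(cv2.minAreaRect(st.astype(np.float32)));print(len(st),[wcast(f,P,Rm,*b,130)[:2].round(1).tolist() for b in B],wcast(f,P,Rm,*st.mean(0),130).round(1))
# mat corners
for u,v in((318,153),(442,153),(440,311),(322,311)): print(wcast(f,P,Rm,u/1.5,v/1.5,4).round(1))
```

```text
[[ 504.  -358.4]
 [ 515.5 -374. ]
 [ 525.9 -389.2]
 [ 536.1 -403.7]
 [ 544.9 -420.1]]
74.0849603588308
-56.45728461824877 scoop heading 213.54271538175124
-55.26741133650589 scoop heading 214.73258866349408
209 origin [ 569.  -364.8]
211 origin [ 568.2 -363.3]
213 origin [ 567.2 -361.8]
[ 58.    84.75 131.   135.   140.  ]
708 [[544.9, -340.2], [559.4, -331.0], [585.8, -372.6], [570.8, -382.3]] [ 565.1 -356.2  130. ]
365 [[551.6, -348.7], [561.4, -342.3], [581.9, -374.2], [571.9, -380.9]] [ 566.6 -361.9  130. ]
[ 479.1 -299.8    4. ]
[ 589.1 -259.     4. ]
[ 645.9 -405.6    4. ]
[ 533.6 -447.5    4. ]
```

Request:
{"op": "send_rows", "data": {"motion": [{"tx":0,"ty":0,"tz":0.06,"rx":0,"ry":0,"rz":-0.21,"gripper":-1},{"tx":0,"ty":0,"tz":0.07,"rx":0,"ry":0,"rz":-0.21,"gripper":-1},{"tx":0,"ty":0,"tz":0.07,"rx":0,"ry":0,"rz":0,"gripper":-1},{"tx":0,"ty":0,"tz":0.07,"rx":0,"ry":0,"rz":0,"gripper":-1},{"tx":0,"ty":0,"tz":0.04,"rx":0,"ry":0,"rz":0,"gripper":-1},{"tx":0,"ty":0,"tz":0.02,"rx":0,"ry":0,"rz":0,"gripper":-1},{"tx":0,"ty":0,"tz":0.014,"rx":0,"ry":0,"rz":0,"gripper":-1},{"tx":0,"ty":0,"tz":0,"rx":0,"ry":0,"rz":0,"gripper":-1}]}}

```text
time_s: 3.55
ee_pos: [566.4, -362.2, 87.7]
ee_rot: [180.0, 0.0, 123.1]
force: [1.0, 0.1, -0.9]
gripper_width: 91.0
gripper_force: 0.0
```

Request:
{"op": "send_rows", "data": {"motion": [{"tx":0,"ty":0,"tz":0,"rx":0,"ry":0,"rz":0,"gripper":1},{"tx":0,"ty":0,"tz":0,"rx":0,"ry":0,"rz":0,"gripper":1},{"tx":0,"ty":0,"tz":0,"rx":0,"ry":0,"rz":0,"gripper":1},{"tx":0,"ty":0,"tz":0,"rx":0,"ry":0,"rz":0,"gripper":1},{"tx":0,"ty":0,"tz":0,"rx":0,"ry":0,"rz":0,"gripper":1},{"tx":0,"ty":0,"tz":0,"rx":0,"ry":0,"rz":0,"gripper":1},{"tx":0,"ty":0,"tz":0,"rx":0,"ry":0,"rz":0,"gripper":1},{"tx":0,"ty":0,"tz":0,"rx":0,"ry":0,"rz":0,"gripper":1}], "grip_force": 55}}

```text
time_s: 4.55
ee_pos: [566.4, -362.0, 87.5]
ee_rot: [180.0, 0.0, 123.1]
force: [-0.3, -0.9, -2.3]
gripper_width: 16.1
gripper_force: 55.0
```

Request:
{"op": "send_rows", "data": {"motion": [{"tx":0,"ty":0,"tz":-0.03,"rx":0,"ry":0,"rz":0,"gripper":1},{"tx":0,"ty":0,"tz":-0.09,"rx":0,"ry":0,"rz":0,"gripper":1},{"tx":0,"ty":0,"tz":-0.08,"rx":0,"ry":0,"rz":0,"gripper":1},{"tx":0.0664,"ty":0.0607,"tz":0,"rx":0,"ry":0,"rz":0,"gripper":1},{"tx":0.0664,"ty":0.0607,"tz":0,"rx":0,"ry":0,"rz":0,"gripper":1},{"tx":0.0664,"ty":0.0607,"tz":0,"rx":0,"ry":0,"rz":0,"gripper":1},{"tx":0.0664,"ty":0.0607,"tz":0,"rx":0,"ry":0,"rz":0,"gripper":1},{"tx":0.0664,"ty":0.0607,"tz":0,"rx":0,"ry":0,"rz":0,"gripper":1},{"tx":0,"ty":0,"tz":0,"rx":0,"ry":0,"rz":0.327,"gripper":1},{"tx":0,"ty":0,"tz":0,"rx":0,"ry":0,"rz":0.327,"gripper":1},{"tx":0,"ty":0,"tz":0,"rx":0,"ry":0,"rz":0.327,"gripper":1},{"tx":0,"ty":0,"tz":0,"rx":0,"ry":0,"rz":0.327,"gripper":1}]}}

```text
time_s: 6.05
ee_pos: [602.6, -140.1, 188.3]
ee_rot: [180.0, 0.0, 83.6]
force: [0.7, -0.1, -2.2]
gripper_width: 16.0
gripper_force: 55.0
```

Request:
{"op": "send_rows", "data": {"motion": [{"tx":0,"ty":0,"tz":0,"rx":0,"ry":0,"rz":0.327,"gripper":1},{"tx":0,"ty":0,"tz":0,"rx":0,"ry":0,"rz":0.327,"gripper":1},{"tx":0,"ty":0,"tz":0,"rx":0,"ry":0,"rz":0.327,"gripper":1},{"tx":0,"ty":0,"tz":0,"rx":0,"ry":0,"rz":0.327,"gripper":1},{"tx":0,"ty":0,"tz":0,"rx":0,"ry":0,"rz":0.327,"gripper":1},{"tx":0,"ty":0,"tz":0,"rx":0,"ry":0,"rz":0.327,"gripper":1},{"tx":0,"ty":0,"tz":0,"rx":0,"ry":0,"rz":0.327,"gripper":1},{"tx":0,"ty":0,"tz":0,"rx":0,"ry":0,"rz":0,"gripper":1},{"tx":0,"ty":0,"tz":0,"rx":0,"ry":0,"rz":0,"gripper":1}]}}

```text
time_s: 7.18
ee_pos: [602.6, -140.1, 187.8]
ee_rot: [180.0, -0.0, 15.4]
force: [-0.2, 0.4, -1.6]
gripper_width: 16.0
gripper_force: 55.0
```

Run:
```python
from h import *
P,Rm,s=pose(); f=env.grab_frame("wrist"); print(s["time_s"],P.round(1),s["ee_rot"].round(2),s["qpos"].round(1)); save(f,"w3.png",None,1.5)
c=np.array([584.4,-72.3]);a=np.radians(105.3);ex=np.array([np.cos(a),np.sin(a)]);ey=np.array([-ex[1],ex[0]])
for i,j in((134,48),(134,-48),(-134,-48),(-134,48)):
    p=c+i*ex+j*ey; print(i,j,(wproj(f,P,Rm,[*p,38])*1.5).round())
```

```text
7.175 [ 602.6 -140.1  187.8] [ 1.7999e+02 -1.0000e-02  1.5350e+01] [-14.2  23.2  86.   -0.   70.8  60.5]
134 48 [143. 326.]
134 -48 [128. 214.]
-134 -48 [470. 206.]
-134 48 [463. 330.]
```

View pics/w3.png

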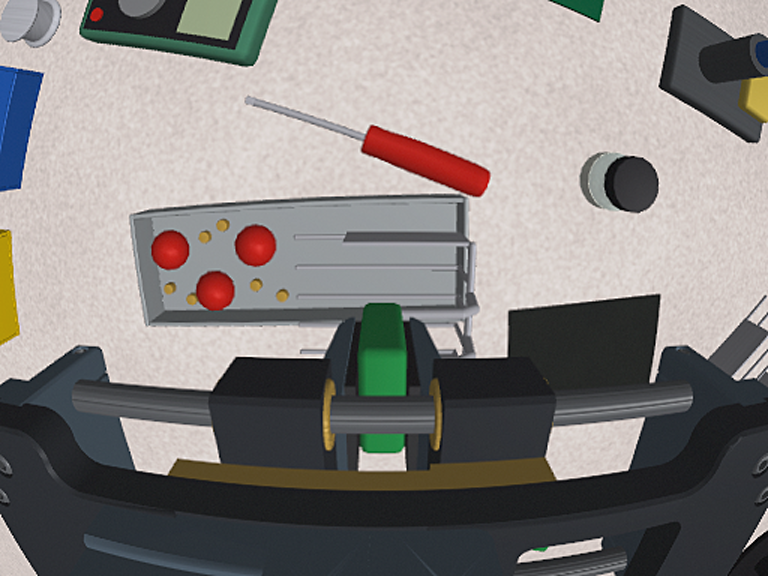

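The tray's far rim runs from (131,214) to (466,196), with its near-left corner at (148,325). The knobs are at (170,250), (255,245) and (215,290). The predicted rim is about 10 px off at the right end, so I'll fit the tray rim edges before lowering.

Run:
```python
from h import *
P,Rm,s=pose(); f=env.grab_frame("wrist"); g=cv2.cvtColor(f["frame"],cv2.COLOR_RGB2GRAY).astype(int)
sat=f["frame"][:,:,0].astype(int)-f["frame"][:,:,2]
print("table",g[220,60],sat[220,60])
def edge(seq):
    v=[ (g[y,x]) for x,y in seq]; b=np.median(v[:4])
    for k,a in enumerate(v):
        if a<b-22: return seq[k]
def fit(name,seqs):
    pts=[edge(q) for q in seqs]; pts=[p for p in pts if p is not None]
    W=np.array([wcast(f,P,Rm,*p,38)[:2] for p in pts],np.float32)
    vx,vy,x0,y0=cv2.fitLine(W,cv2.DIST_HUBER,0,.01,.01).ravel()
    if name!="left" and vy<0: vx,vy=-vx,-vy
    print(name,pts[0],pts[-1],"ang",np.degrees(np.arctan2(vy,vx)).round(2),(x0,y0)); return np.array([x0,y0]),np.array([vx,vy]),W
F=fit("far",[[(u,v) for v in range(124,160)] for u in range(100,270,5)])
N=fit("near",[[(u,v) for v in range(232,195,-1)] for u in range(106,195,5)])
L=fit("left",[[(u,v) for u in range(70,120)] for v in range(152,208,4)])
d=F[1]+N[1];d/=np.linalg.norm(d);n=np.array([-d[1],d[0]])
print("ang",np.degrees(np.arctan2(d[1],d[0])),"width",(N[0]-F[0])@n)
mid=(F[0]+N[0])/2
off=((F[0]@n)+(N[0]@n))/2
endx=np.median(L[2]@d); c=d*(endx-134)+n*off; print("centre",c)
for q in((282.5,131),(310.5,131)):print("far right corner",((wcast(f,P,Rm,*q,38)[:2]-c)@d,(wcast(f,P,Rm,*q,38)[:2]-c)@n))
# scoop tine tips (nose) at scoop z
z=P[2]-83.5+1.5
for u,v in((296,237),(297,267),(296,296),(301,352)): print("tine",(wcast(f,P,Rm,u/1.5,v/1.5,z)[:2]-P[:2])@d,(wcast(f,P,Rm,u/1.5,v/1.5,z)[:2]-P[:2])@n)
```

```text
table 210 11
far (100, 139) (265, 130) ang 106.66 (np.float32(634.2821), np.float32(-50.65496))
near (106, 217) (191, 216) ang 106.56 (np.float32(522.893), np.float32(-19.530119))
left (87, 152) (95, 204) ang 16.8 (np.float32(555.4029), np.float32(56.74302))
ang 106.60917 width 97.84481
centre [589.8526  -72.85817]
far right corner (np.float64(-99.47691208531694), np.float64(-47.225824376619194))
far right corner (np.float64(-130.11573748895913), np.float64(-47.122689919412956))
tine 48.8885349863615 -38.337815769720486
tine 49.488848636391175 -20.428041204468553
tine 51.44273885450077 -2.5851858635973555
tine 51.44821560583776 34.22156213962315
```

Request:
{"op": "send_rows", "data": {"motion": [{"tx":0.0126,"ty":-0.006,"tz":0,"rx":0,"ry":0,"rz":-0.05,"gripper":1},{"tx":0,"ty":0,"tz":0.06,"rx":0,"ry":0,"rz":0,"gripper":1},{"tx":0,"ty":0,"tz":0.06,"rx":0,"ry":0,"rz":0,"gripper":1},{"tx":0,"ty":0,"tz":0,"rx":0,"ry":0,"rz":0,"gripper":1},{"tx":0,"ty":0,"tz":0,"rx":0,"ry":0,"rz":0,"gripper":1}]}}

```text
time_s: 7.9
ee_pos: [608.9, -135.6, 128.6]
ee_rot: [179.9, -0.1, 16.8]
force: [-0.6, -0.5, -1.6]
gripper_width: 15.8
gripper_force: 55.0
```

Run:
```python
from h import *
P,Rm,s=pose(); print(P,s["ee_rot"]);f=env.grab_frame("wrist"); save(f,"w4.png",(60,110,340,260),2.8)
```

```text
[ 608.94426142 -135.63054017  128.56950674] [ 1.79938865e+02 -1.01614767e-01  1.67576133e+01]
```

View pics/w4.png

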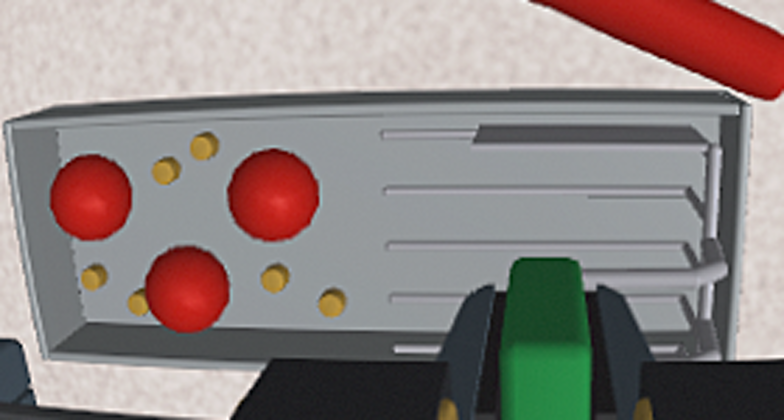

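The crop shows the scoop inside the tray outline, with five nose tips from (381,134) to (398,349). I'll check the lateral clearance numerically before going down.

Run:
```python
from h import *
P,Rm,s=pose(); f=env.grab_frame("wrist")
c=np.array([589.3,-70.9]);a=np.radians(106.6);d=np.array([np.cos(a),np.sin(a)]);n=np.array([-d[1],d[0]])
def tr(x,y,z): w=wcast(f,P,Rm,60+x/2.8,110+y/2.8,z)[:2]-c; return np.round([w@d,w@n],1)
for t in((381,134),(387,190),(389,246),(393,299),(398,349)): print("tip",tr(*t,P[2]-82))
for t in((5,122),(380,93),(600,91),(748,103)): print("far outer",tr(*t,38))
for t in((47,358),(150,361),(260,365)): print("near outer",tr(*t,38))
for t in((472,143),(702,143)): print("plate low edge",tr(*t,P[2]-82))
print("tcp",(P[:2]-c)@d,(P[:2]-c)@n)
```

```text
tip [-17.  -37.9]
tip [-18.2 -20. ]
tip [-17.9  -1.5]
tip [-18.2  16.7]
tip [-18.8  34.7]
far outer [130.8 -45.4]
far outer [-15.3 -49.7]
far outer [-85.3 -50. ]
far outer [-133.3  -47. ]
near outer [129.   48.8]
near outer [80.2 47.2]
near outer [34.8 46.6]
plate low edge [-45.4 -34.9]
plate low edge [-116.8  -35.3]
tcp -67.82314580272076 -0.484062104617192
```

Request:
{"op": "send_rows", "data": {"motion": [{"tx":0,"ty":0,"tz":0.03,"rx":0,"ry":0,"rz":0,"gripper":1},{"tx":0,"ty":0,"tz":0.03,"rx":0,"ry":0,"rz":0,"gripper":1},{"tx":0,"ty":0,"tz":0.014,"rx":0,"ry":0,"rz":0,"gripper":1},{"tx":0,"ty":0,"tz":0.008,"rx":0,"ry":0,"rz":0,"gripper":1},{"tx":0,"ty":0,"tz":0,"rx":0,"ry":0,"rz":0,"gripper":1}]}}

```text
time_s: 8.62
ee_pos: [607.1, -135.4, 87.2]
ee_rot: [-180.0, 0.1, 16.7]
force: [-3.8, 0.3, 4.3]
gripper_width: 16.2
gripper_force: 55.0
```

Request:
{"op": "send_rows", "data": {"motion": [{"tx":-0.004,"ty":0,"tz":-0.0015,"rx":0,"ry":0,"rz":0,"gripper":1},{"tx":0,"ty":0,"tz":0,"rx":0,"ry":0,"rz":0,"gripper":1}]}}

```text
time_s: 8.88
ee_pos: [606.1, -136.4, 87.3]
ee_rot: [180.0, -0.0, 16.7]
force: [-0.7, 0.2, 0.1]
gripper_width: 15.8
gripper_force: 55.0
```

Request:
{"op": "send_rows", "data": {"motion": [{"tx":0,"ty":-0.014,"tz":0,"rx":0,"ry":0,"rz":0,"gripper":1},{"tx":0,"ty":-0.014,"tz":0,"rx":0,"ry":0,"rz":0,"gripper":1},{"tx":0,"ty":-0.014,"tz":0,"rx":0,"ry":0,"rz":0,"gripper":1},{"tx":0,"ty":-0.014,"tz":0,"rx":0,"ry":0,"rz":0,"gripper":1},{"tx":0,"ty":-0.014,"tz":0,"rx":0,"ry":0,"rz":0,"gripper":1},{"tx":0,"ty":-0.014,"tz":0,"rx":0,"ry":0,"rz":0,"gripper":1},{"tx":0,"ty":-0.014,"tz":0,"rx":0,"ry":0,"rz":0,"gripper":1},{"tx":0,"ty":-0.014,"tz":0,"rx":0,"ry":0,"rz":0,"gripper":1}]}}

```text
time_s: 9.88
ee_pos: [589.9, -82.2, 87.3]
ee_rot: [180.0, -0.0, 16.7]
force: [-0.3, -1.7, 0.7]
gripper_width: 15.6
gripper_force: 55.0
```

Request:
{"op": "send_rows", "data": {"motion": [{"tx":0,"ty":-0.014,"tz":0,"rx":0,"ry":0,"rz":0,"gripper":1},{"tx":0,"ty":-0.014,"tz":0,"rx":0,"ry":0,"rz":0,"gripper":1},{"tx":0,"ty":-0.014,"tz":0,"rx":0,"ry":0,"rz":0,"gripper":1},{"tx":0,"ty":-0.014,"tz":0,"rx":0,"ry":0,"rz":0,"gripper":1},{"tx":0,"ty":-0.014,"tz":0,"rx":0,"ry":0,"rz":0,"gripper":1},{"tx":0,"ty":-0.014,"tz":0,"rx":0,"ry":0,"rz":0,"gripper":1},{"tx":0,"ty":0,"tz":0,"rx":0,"ry":0,"rz":0,"gripper":1}]}}

```text
time_s: 10.75
ee_pos: [577.5, -41.2, 87.3]
ee_rot: [-179.9, 0.0, 16.7]
force: [0.3, 1.4, 1.9]
gripper_width: 15.7
gripper_force: 55.0
```

Run:
```python
from h import *
P,Rm,s=pose(); f=env.grab_frame("wrist"); save(f,"w5.png",(90,110,370,260),2.8)
c=np.array([589.3,-70.9]);a=np.radians(106.6);d=np.array([np.cos(a),np.sin(a)]);n=np.array([-d[1],d[0]])
print("tcp",(P[:2]-c)@d,(P[:2]-c)@n)
for b in blobs(f,(0,150,60),(6,255,255),100):
    if b[1][1]>110: w=wcast(f,P,Rm,*b[1],22)[:2]-P[:2]; print(b[:2],"scoop frame",w@d,w@n)
```

```text
tcp 31.869672187304065 2.823027379784937
(np.int32(2652), array([406.4, 118.7])) scoop frame -129.89287819731618 -77.03658137919032
(np.int32(1115), array([167.1, 187.2])) scoop frame 74.14243927591065 -15.375177949528906
(np.int32(1212), array([206.6, 192.3])) scoop frame 40.070237681087846 -10.949417478663879
(np.int32(761), array([196.9, 227.7])) scoop frame 50.30285639515611 21.225105079780178
```

View pics/w5.png

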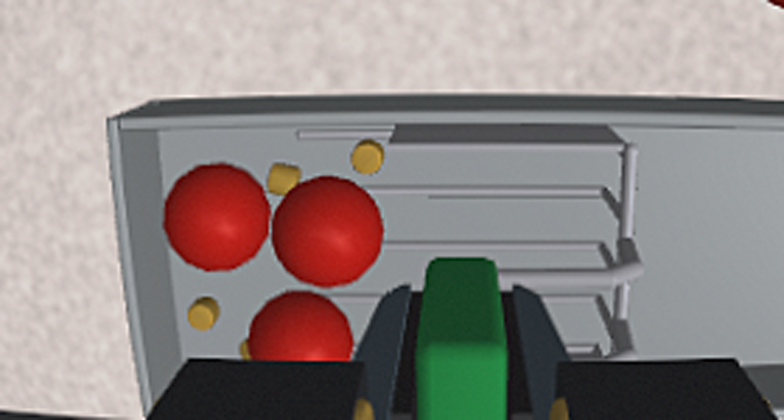

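Two knobs are at the nose (pixels (325,230) and (300,340)) and the third is by the end wall at (215,215). The chips lie between the tines. I'll continue towards the wall.

Request:
{"op": "send_rows", "data": {"motion": [{"tx":0,"ty":-0.01,"tz":0,"rx":0,"ry":0,"rz":0,"gripper":1},{"tx":0,"ty":-0.01,"tz":0,"rx":0,"ry":0,"rz":0,"gripper":1},{"tx":0,"ty":-0.01,"tz":0,"rx":0,"ry":0,"rz":0,"gripper":1},{"tx":0,"ty":-0.01,"tz":0,"rx":0,"ry":0,"rz":0,"gripper":1},{"tx":0,"ty":-0.01,"tz":0,"rx":0,"ry":0,"rz":0,"gripper":1},{"tx":0,"ty":-0.01,"tz":0,"rx":0,"ry":0,"rz":0,"gripper":1}]}}

```text
time_s: 11.55
ee_pos: [569.3, -13.5, 87.3]
ee_rot: [180.0, -0.0, 16.7]
force: [1.2, -2.7, 2.2]
gripper_width: 15.8
gripper_force: 55.0
```

```bash
cat > k.py <<'E'
from h import *
def rep(name):
    P,Rm,s=pose(); f=env.grab_frame("wrist"); save(f,name,(60,100,360,270),2.6)
    c=np.array([589.3,-70.9]);a=np.radians(106.6);d=np.array([np.cos(a),np.sin(a)]);n=np.array([-d[1],d[0]])
    print("tcp",(P[:2]-c)@d,(P[:2]-c)@n,"force",s["force"].round(1))
    for b in blobs(f,(0,150,60),(6,255,255),100):
        if b[1][1]>125 and b[1][0]<330: w=wcast(f,P,Rm,*b[1],P[2]-83.5+20)[:2]-P[:2]; print(b[:2],"scoop frame",w@d,w@n)
    for b in blobs(f,(14,110,90),(30,255,255),8):
        if 125<b[1][1]<240 and b[1][0]<340: w=wcast(f,P,Rm,*b[1],12)[:2]-c; print("chip",b[:2],"tray",w@d,w@n)
E
python3 -c "
from k import *; rep('w6.png')"
```

```text
tcp 60.75680445559512 2.7660116062326816 force [ 1.2 -2.7  2.2]
(np.int32(2376), array([211.9, 190.4])) scoop frame 35.12897226670086 -13.14664322817245
(np.int32(559), array([208.4, 226.4])) scoop frame 39.58386423959299 19.01736876916634
chip (np.int32(2186), array([ 10.9, 206.9])) tray 339.96874275202157 12.560048203436255
chip (np.int32(75), array([254.5, 167.1])) tray 60.825822905240905 -27.466604514962018
chip (np.int32(95), array([218.2, 171.9])) tray 91.64137052155024 -23.3597847838406
chip (np.int32(81), array([191.6, 222.9])) tray 117.63041111166561 23.584937122562742
chip (np.int32(69), array([303.2, 230.3])) tray 16.495865633049394 30.525500932716714
chip (np.int32(10), array([192.5, 237.2])) tray 117.85700988455056 37.87348307397248
```

Request:
{"op": "send_rows", "data": {"motion": [{"tx":0,"ty":-0.008,"tz":0,"rx":0,"ry":0,"rz":0,"gripper":1},{"tx":0,"ty":-0.008,"tz":0,"rx":0,"ry":0,"rz":0,"gripper":1},{"tx":0,"ty":-0.006,"tz":0,"rx":0,"ry":0,"rz":0,"gripper":1},{"tx":0,"ty":0,"tz":0,"rx":0,"ry":0,"rz":0,"gripper":1}]}}

```text
time_s: 12.1
ee_pos: [567.4, -2.1, 87.4]
ee_rot: [-180.0, -0.2, 16.7]
force: [5.2, -0.1, -1.1]
gripper_width: 15.8
gripper_force: 55.0
```

```bash
python3 -c "
from k import *; rep('w7.png')"
```

```text
tcp 72.13912434308627 1.3227336158152159 force [ 5.2 -0.1 -1.1]
(np.int32(2273), array([224.5, 191.1])) scoop frame 24.739294248529678 -12.770976085980374
(np.int32(479), array([210.7, 226.1])) scoop frame 37.638131851949666 18.45699785277293
chip (np.int32(2778), array([ 14. , 205.6])) tray 345.5385508917812 9.028656610445706
chip (np.int32(90), array([268.1, 168.3])) tray 60.77186458351813 -28.09496474687222
chip (np.int32(97), array([227.4, 172.3])) tray 95.24127213860092 -24.63858799723524
chip (np.int32(61), array([196.2, 223.8])) tray 124.91568449212875 22.71289944099807
chip (np.int32(64), array([292.2, 226.7])) tray 38.2555758542129 25.22073384274628
chip (np.int32(32), array([317.9, 231.1])) tray 14.179712937618543 29.91517199371775
```

View pics/w7.png

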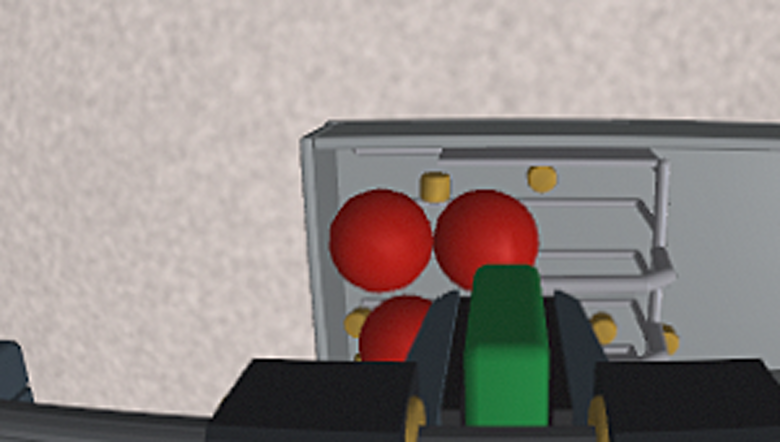

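Now tilt back about the heel, nose up 20°, so the knobs roll in, then lift.

Request:
{"op": "send_rows", "data": {"motion": [{"tx":0,"ty":0.0073,"tz":-0.005,"rx":0.0833,"ry":0,"rz":0,"gripper":1},{"tx":0,"ty":0.0073,"tz":-0.005,"rx":0.0833,"ry":0,"rz":0,"gripper":1},{"tx":0,"ty":0.0073,"tz":-0.005,"rx":0.0833,"ry":0,"rz":0,"gripper":1},{"tx":0,"ty":0.0073,"tz":-0.005,"rx":0.0833,"ry":0,"rz":0,"gripper":1},{"tx":0,"ty":0.0073,"tz":-0.005,"rx":0.0833,"ry":0,"rz":0,"gripper":1},{"tx":0,"ty":0.0073,"tz":-0.005,"rx":0.0833,"ry":0,"rz":0,"gripper":1},{"tx":0,"ty":0.0073,"tz":-0.005,"rx":0.0833,"ry":0,"rz":0,"gripper":1},{"tx":0,"ty":0.0073,"tz":-0.005,"rx":0.0833,"ry":0,"rz":0,"gripper":1},{"tx":0,"ty":0,"tz":0,"rx":0,"ry":0,"rz":0,"gripper":1},{"tx":0,"ty":0,"tz":0,"rx":0,"ry":0,"rz":0,"gripper":1}]}}

```text
time_s: 13.4
ee_pos: [574.8, -33.2, 102.3]
ee_rot: [-160.0, 0.0, 16.7]
force: [0.3, -0.7, -1.8]
gripper_width: 15.8
gripper_force: 55.0
```

```bash
python3 -c "
from k import *; rep('w8.png'); print(pose()[2]['ee_rot'])"
```

```text
tcp 40.2456942827003 3.113026146069799 force [ 0.3 -0.7 -1.8]
(np.int32(2113), array([269.3, 190.2])) scoop frame 10.192133098581206 -13.431246561307434
(np.int32(483), array([210.4, 226.4])) scoop frame 66.57598938592855 27.09346856755433
chip (np.int32(5065), array([ 57.3, 177.4])) tray 393.72486318349735 10.110399099811735
chip (np.int32(39), array([232.4, 165.5])) tray 95.1818468082499 -22.8026683454283
chip (np.int32(34), array([268.3, 165.3])) tray 59.91423998957098 -25.39112315101457
chip (np.int32(76), array([211.2, 208.4])) tray 119.76626534090315 22.973978018279606
chip (np.int32(68), array([290.5, 222.2])) tray 37.54929561684331 26.45581254706021
chip (np.int32(25), array([316.5, 227.5])) tray 12.930817438749726 28.505373751322917
[-1.59992168e+02  2.28541384e-02  1.67314679e+01]
```

Request:
{"op": "send_rows", "data": {"motion": [{"tx":0,"ty":-0.0068,"tz":-0.0188,"rx":0,"ry":0,"rz":0,"gripper":1},{"tx":0,"ty":-0.0068,"tz":-0.0188,"rx":0,"ry":0,"rz":0,"gripper":1},{"tx":0,"ty":-0.0068,"tz":-0.0188,"rx":0,"ry":0,"rz":0,"gripper":1},{"tx":0,"ty":-0.0068,"tz":-0.0188,"rx":0,"ry":0,"rz":0,"gripper":1},{"tx":0,"ty":-0.0068,"tz":-0.0188,"rx":0,"ry":0,"rz":0,"gripper":1},{"tx":0,"ty":-0.0068,"tz":-0.0188,"rx":0,"ry":0,"rz":0,"gripper":1},{"tx":0,"ty":-0.0068,"tz":-0.0188,"rx":0,"ry":0,"rz":0,"gripper":1},{"tx":0,"ty":0,"tz":0,"rx":0,"ry":0,"rz":0,"gripper":1},{"tx":0,"ty":0,"tz":0,"rx":0,"ry":0,"rz":0,"gripper":1},{"tx":0,"ty":0,"tz":0,"rx":0,"ry":0,"rz":0,"gripper":1}]}}

```text
time_s: 14.7
ee_pos: [574.9, -33.5, 171.9]
ee_rot: [-160.0, 0.1, 16.7]
force: [0.4, -0.8, -3.2]
gripper_width: 15.8
gripper_force: 55.0
```

```bash
python3 -c "
from k import *; rep('w9.png'); print(pose()[2]['ee_rot'])
f=env.grab_frame('top')
for b in blobs(f,(0,130,70),(8,255,255),8):
    if 180<b[1][0]<280 and b[1][1]>180: print('top',b[:2],cast(f,*b[1],20),cast(f,*b[1],100))
"
```

```text
tcp 39.936211961026814 3.1315806865346953 force [ 0.4 -0.8 -3.2]
(np.int32(2116), array([269.4, 190.2])) scoop frame 10.102061056409568 -13.420351750346258
(np.int32(478), array([210.4, 226.4])) scoop frame 66.57267078277148 27.12028887590694
chip (np.int32(4559), array([ 89.8, 167.5])) tray 393.6704393400996 9.607030145748464
chip (np.int32(38), array([256.8, 151.2])) tray 95.27926103021804 -26.47668527224869
chip (np.int32(48), array([286.8, 151.3])) tray 59.81879106417078 -28.393525226585535
chip (np.int32(51), array([323.1, 205.2])) tray 15.568548857113054 29.901126200795474
[-1.59988633e+02  4.83932726e-02  1.67148630e+01]
top (np.int32(46), array([195.7, 210.8])) [538.73151476  24.58133888  20.        ] [533.8366895   13.15237741 100.        ]
```

Request:
{"op": "send_rows", "data": {"motion": [{"tx":0,"ty":0.0087,"tz":0,"rx":0.1,"ry":0,"rz":0,"gripper":1},{"tx":0,"ty":0.0087,"tz":0,"rx":0.1,"ry":0,"rz":0,"gripper":1},{"tx":0,"ty":0.0087,"tz":0,"rx":0.1,"ry":0,"rz":0,"gripper":1},{"tx":0,"ty":0.0087,"tz":0,"rx":0.1,"ry":0,"rz":0,"gripper":1},{"tx":0,"ty":0,"tz":0,"rx":0,"ry":0,"rz":0,"gripper":1},{"tx":0,"ty":0,"tz":0,"rx":0,"ry":0,"rz":0,"gripper":1},{"tx":0,"ty":0,"tz":0,"rx":0,"ry":0,"rz":0,"gripper":1}]}}

```text
time_s: 15.68
ee_pos: [579.7, -48.3, 165.7]
ee_rot: [-148.0, -0.0, 16.8]
force: [0.1, -0.1, -1.8]
gripper_width: 15.8
gripper_force: 55.0
```

Run:
```python
from k import *
rep('w10.png'); P,Rm,s=pose(); f=env.grab_frame("wrist"); g=env.grab_frame("scene")
print(s["qpos"].round(1))
u,v=proj(g,[P[0],P[1],80]).astype(int)
a=cv2.resize(f["frame"][95:285,130:370],(400,316),interpolation=cv2.INTER_CUBIC)
b=cv2.resize(g["frame"][v-50:v+50,u-63:u+63],(400,316),interpolation=cv2.INTER_CUBIC)
cv2.imwrite("pics/mont.png",np.hstack([a,b])[:,:,::-1]); print(u,v)
```

```text
tcp 24.4232330798651 2.705959834134161 force [ 0.1 -0.1 -1.8]
(np.int32(2109), array([269.5, 190.2])) scoop frame 24.770874613528637 -12.40767094905828
(np.int32(482), array([210.5, 226.3])) scoop frame 91.22980577616823 35.3085726301449
chip (np.int32(3836), array([125.4, 160.9])) tray 395.0788812122972 9.749710334362723
chip (np.int32(33), array([273.5, 151.7])) tray 94.47748338251913 -26.85909666443031
chip (np.int32(42), array([301.9, 152.2])) tray 59.20455542803701 -29.485312443177197
chip (np.int32(20), array([320.6, 203.4])) tray 34.1348892856489 24.942626932485616
chip (np.int32(64), array([336.5, 210.3])) tray 15.171889568755201 29.562387334611632
[-20.1  30.5  84.6  25.2  85.8  46.6]
283 211
```

View pics/mont.png

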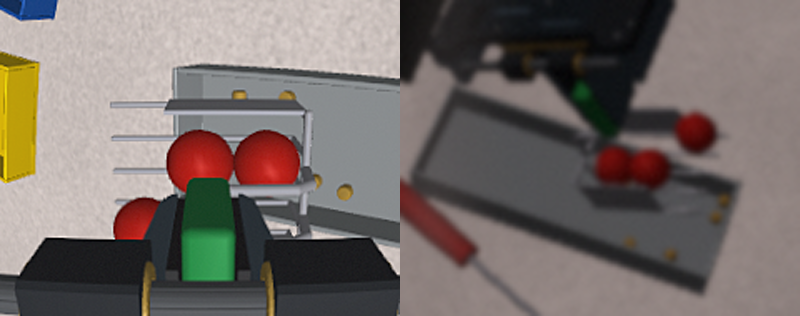

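The montage shows all three knobs in the scoop and all six chips in the tray. Left half: two chips above the scoop and two to its right. Right half: two at the tray's end near (720,205), plus (630,242) and (670,254). Next I'll plan the carry and pour.

```bash
cat > plan.py <<'E'
from h import *
def tcp(nose,h,t):
    a,t=math.radians(h),math.radians(t); xs=np.array([math.cos(a)*math.cos(t),math.sin(a)*math.cos(t),math.sin(t)])
    ys=np.array([-math.sin(a),math.cos(a),0]); zs=np.cross(xs,ys)
    return np.array(nose)-50*xs+83.5*zs, np.stack([-ys,-xs,-zs],1)
def show(P,Rm,Q,Rq):
    print("shift(tool,units)",(Rm.T@(Q-P)/500).round(4),"mm",np.linalg.norm(Q-P).round(), "turn(units)",(R.from_matrix(Rm.T@Rq).as_rotvec(degrees=True)/30).round(3),"TCP",Q.round(), "r",np.hypot(*Q[:2]).round())
E
python3 - <<'E'
from plan import *
P,Rm,s=pose()
D=np.array([646,289.]);h=160;u=np.array([math.cos(math.radians(h)),math.sin(math.radians(h))])
n1=D-25*u
A=tcp([*n1,105],h,14); show(P,Rm,*A)
B=tcp([*n1,75],h,-10); show(*A,*B)
C=tcp([*n1,50],h,-50); show(*B,*C)
f=env.grab_frame("top")
for b in blobs(f,(100,120,60),(125,255,255),300): print(b[:2])
E
```

```text
shift(tool,units) [ 0.4716 -0.429   0.2486] mm 342.0 turn(units) [-0.554 -0.697 -1.64 ] TCP [734. 257. 174.] r 778.0
shift(tool,units) [ 0.     -0.0621  0.032 ] mm 35.0 turn(units) [-0.8 -0.   0. ] TCP [702. 269. 166.] r 752.0
shift(tool,units) [-0.     -0.1394  0.024 ] mm 71.0 turn(units) [-1.333 -0.    -0.   ] TCP [640. 291. 142.] r 703.0
(np.int32(323), array([418.5,  94.1]))
(np.int32(1598), array([109.8, 173.4]))
```

Request:
{"op": "send_rows", "data": {"motion": [{"tx":0.0157,"ty":-0.0143,"tz":0.0083,"rx":0,"ry":0,"rz":0,"gripper":1},{"tx":0.0157,"ty":-0.0143,"tz":0.0083,"rx":0,"ry":0,"rz":0,"gripper":1},{"tx":0.0314,"ty":-0.0286,"tz":0.0166,"rx":0,"ry":0,"rz":0,"gripper":1},{"tx":0.0314,"ty":-0.0286,"tz":0.0166,"rx":0,"ry":0,"rz":0,"gripper":1},{"tx":0.0314,"ty":-0.0286,"tz":0.0166,"rx":0,"ry":0,"rz":0,"gripper":1},{"tx":0.0314,"ty":-0.0286,"tz":0.0166,"rx":0,"ry":0,"rz":0,"gripper":1},{"tx":0.0314,"ty":-0.0286,"tz":0.0166,"rx":0,"ry":0,"rz":0,"gripper":1},{"tx":0.0314,"ty":-0.0286,"tz":0.0166,"rx":0,"ry":0,"rz":0,"gripper":1},{"tx":0.0314,"ty":-0.0286,"tz":0.0166,"rx":0,"ry":0,"rz":0,"gripper":1},{"tx":0.0314,"ty":-0.0286,"tz":0.0166,"rx":0,"ry":0,"rz":0,"gripper":1},{"tx":0.0314,"ty":-0.0286,"tz":0.0166,"rx":0,"ry":0,"rz":0,"gripper":1},{"tx":0.0314,"ty":-0.0286,"tz":0.0166,"rx":0,"ry":0,"rz":0,"gripper":1}]}}

```text
time_s: 17.38
ee_pos: [693.5, 176.4, 171.1]
ee_rot: [-148.0, 0.0, 16.7]
force: [-0.2, 0.2, -2.2]
gripper_width: 15.9
gripper_force: 55.0
```

Request:
{"op": "send_rows", "data": {"motion": [{"tx":0.0314,"ty":-0.0286,"tz":0.0166,"rx":0,"ry":0,"rz":0,"gripper":1},{"tx":0.0314,"ty":-0.0286,"tz":0.0166,"rx":0,"ry":0,"rz":0,"gripper":1},{"tx":0.0314,"ty":-0.0286,"tz":0.0166,"rx":0,"ry":0,"rz":0,"gripper":1},{"tx":0.0157,"ty":-0.0143,"tz":0.0083,"rx":0,"ry":0,"rz":0,"gripper":1},{"tx":0.0157,"ty":-0.0143,"tz":0.0083,"rx":0,"ry":0,"rz":0,"gripper":1},{"tx":0,"ty":0,"tz":0,"rx":0,"ry":0,"rz":0,"gripper":1}]}}

```text
time_s: 18.12
ee_pos: [734.0, 256.9, 173.1]
ee_rot: [-148.0, 0.0, 16.8]
force: [-0.2, -0.8, -2.7]
gripper_width: 16.0
gripper_force: 55.0
```

Request:
{"op": "send_rows", "data": {"motion": [{"tx":0,"ty":0,"tz":0,"rx":-0.028,"ry":-0.035,"rz":-0.082,"gripper":1},{"tx":0,"ty":0,"tz":0,"rx":-0.055,"ry":-0.07,"rz":-0.164,"gripper":1},{"tx":0,"ty":0,"tz":0,"rx":-0.055,"ry":-0.07,"rz":-0.164,"gripper":1},{"tx":0,"ty":0,"tz":0,"rx":-0.055,"ry":-0.07,"rz":-0.164,"gripper":1},{"tx":0,"ty":0,"tz":0,"rx":-0.055,"ry":-0.07,"rz":-0.164,"gripper":1},{"tx":0,"ty":0,"tz":0,"rx":-0.055,"ry":-0.07,"rz":-0.164,"gripper":1},{"tx":0,"ty":0,"tz":0,"rx":-0.055,"ry":-0.07,"rz":-0.164,"gripper":1},{"tx":0,"ty":0,"tz":0,"rx":-0.055,"ry":-0.07,"rz":-0.164,"gripper":1},{"tx":0,"ty":0,"tz":0,"rx":-0.055,"ry":-0.07,"rz":-0.164,"gripper":1},{"tx":0,"ty":0,"tz":0,"rx":-0.055,"ry":-0.07,"rz":-0.164,"gripper":1},{"tx":0,"ty":0,"tz":0,"rx":-0.028,"ry":-0.035,"rz":-0.082,"gripper":1},{"tx":0,"ty":0,"tz":0,"rx":0,"ry":0,"rz":0,"gripper":1}]}}

```text
time_s: 19.62
ee_pos: [733.9, 256.7, 173.5]
ee_rot: [-165.8, 0.0, 70.0]
force: [0.2, 0.0, -3.1]
gripper_width: 15.8
gripper_force: 55.0
```

Run:
```python
from plan import *
P,Rm,s=pose();print(P.round(),s["ee_rot"].round(1),s["qpos"].round(1),s["force"].round(1),s["time_s"])
f=env.grab_frame("wrist")
for b in blobs(f,(0,150,60),(6,255,255),80): print("red",b[:2])
# dish from wrist: blue rim mask hull
hsv=cv2.cvtColor(f["frame"],cv2.COLOR_RGB2HSV); m=cv2.inRange(hsv,(100,120,30),(125,255,255))
cs=max(cv2.findContours(m,cv2.RETR_EXTERNAL,cv2.CHAIN_APPROX_NONE)[0],key=cv2.contourArea)
q=cv2.approxPolyDP(cv2.convexHull(cs),6,True)[:,0]
for p in q: print(p,wcast(f,P,Rm,*p,40).round(),wcast(f,P,Rm,*p,0).round())
D=np.array([646,289.]);h=160;u=np.array([math.cos(math.radians(h)),math.sin(math.radians(h))]);n1=D-25*u
A=tcp([*n1,105],h,14); B=tcp([*n1,75],h,-10); C=tcp([*n1,50],h,-50)
show(P,Rm,*A);show(P,Rm,*B)
```

```text
[734. 257. 173.] [-165.8    0.    70. ] [15.  46.3 47.1  8.1 98.2 35.3] [ 0.2  0.  -3.1] 19.625
red (np.int32(2093), array([269.6, 190.2]))
red (np.int32(481), array([210.4, 226.3]))
[246 108] [721. 346.  40.] [711. 350.   0.]
[265 175] [717. 273.  40.] [705. 267.   0.]
[240 213] [675. 240.  40.] [658. 230.   0.]
[176 229] [585. 241.  40.] [556. 231.   0.]
[147 139] [594. 357.  40.] [566. 363.   0.]
shift(tool,units) [ 0.0006 -0.     -0.0009] mm 1.0 turn(units) [-0.006  0.001  0.   ] TCP [734. 257. 174.] r 778.0
shift(tool,units) [ 0.0006 -0.062   0.0313] mm 35.0 turn(units) [-0.806  0.001  0.   ] TCP [702. 269. 166.] r 752.0
```

Request:
{"op": "send_rows", "data": {"motion": [{"tx":0.0024,"ty":-0.0175,"tz":0.0045,"rx":-0.2,"ry":0,"rz":0,"gripper":1},{"tx":0.0024,"ty":-0.0175,"tz":0.0045,"rx":-0.2,"ry":0,"rz":0,"gripper":1},{"tx":0.0024,"ty":-0.0175,"tz":0.0045,"rx":-0.2,"ry":0,"rz":0,"gripper":1},{"tx":0.0024,"ty":-0.0175,"tz":0.0045,"rx":-0.2,"ry":0,"rz":0,"gripper":1},{"tx":0,"ty":0,"tz":0,"rx":0,"ry":0,"rz":0,"gripper":1},{"tx":0,"ty":-0.0142,"tz":-0.0027,"rx":-0.1333,"ry":0,"rz":0,"gripper":1},{"tx":0,"ty":-0.0142,"tz":-0.0027,"rx":-0.1333,"ry":0,"rz":0,"gripper":1},{"tx":0,"ty":-0.0142,"tz":-0.0027,"rx":-0.1333,"ry":0,"rz":0,"gripper":1},{"tx":0,"ty":-0.0142,"tz":-0.0027,"rx":-0.1333,"ry":0,"rz":0,"gripper":1},{"tx":0,"ty":-0.0142,"tz":-0.0027,"rx":-0.1333,"ry":0,"rz":0,"gripper":1},{"tx":0,"ty":0,"tz":0,"rx":0,"ry":0,"rz":0,"gripper":1},{"tx":0,"ty":0,"tz":0,"rx":0,"ry":0,"rz":0,"gripper":1}]}}

```text
time_s: 21.18
ee_pos: [670.4, 284.9, 163.8]
ee_rot: [150.2, -0.0, 69.9]
force: [0.4, 0.5, -2.2]
gripper_width: 16.0
gripper_force: 55.0
```

```bash
cat > st.py <<'E'
from plan import *
P,Rm,s=pose();print(P.round(),s["ee_rot"].round(1),s["qpos"].round(1),s["force"].round(1),s["time_s"])
xs=-Rm[:,1];zs=-Rm[:,2];print("nose",(P+50*xs-83.5*zs).round())
f=env.grab_frame("wrist")
for b in blobs(f,(0,150,60),(6,255,255),50): print("red",b[:2],wcast(f,P,Rm,*b[1],22).round())
for nm in("top","scene"):
    f=env.grab_frame(nm)
    for b in blobs(f,(0,130,60),(8,255,255),8):
        w=cast(f,*b[1],22)
        if 500<w[0]<780 and 150<w[1]<420: print(nm,b[:2],w.round())
E
python3 st.py
```

```text
[670. 285. 164.] [150.2  -0.   69.9] [ 32.6  26.1  91.8 -32.3  47.8  71.7] [ 0.4  0.5 -2.2] 21.175
nose [669. 286.  66.]
red (np.int32(822), array([114.9, 168.4])) [613. 336.  22.]
red (np.int32(776), array([132.9, 214.4])) [608. 286.  22.]
red (np.int32(678), array([188.5, 213.5])) [660. 257.  22.]
top (np.int32(12), array([158.5, 139.5])) [759. 151.  22.]
top (np.int32(60), array([122.7, 169.8])) [659. 256.  22.]
top (np.int32(75), array([ 95.6, 183.9])) [612. 336.  22.]
top (np.int32(74), array([111.9, 185.7])) [608. 285.  22.]
scene (np.int32(41), array([363.8, 313.5])) [657. 256.  22.]
scene (np.int32(73), array([402.7, 320. ])) [612. 338.  22.]
```

All three knobs are in the dish; the wrist and top views agree to 1–2 mm. Now lift, level and return to the mat.

Request:
{"op": "send_rows", "data": {"motion": [{"tx":0,"ty":0.03,"tz":-0.052,"rx":0,"ry":0,"rz":0,"gripper":1},{"tx":0,"ty":0.03,"tz":-0.052,"rx":0,"ry":0,"rz":0,"gripper":1},{"tx":0,"ty":0,"tz":0,"rx":0.331,"ry":0,"rz":0,"gripper":1},{"tx":0,"ty":0,"tz":0,"rx":0.331,"ry":0,"rz":0,"gripper":1},{"tx":0,"ty":0,"tz":0,"rx":0.331,"ry":0,"rz":0,"gripper":1},{"tx":0,"ty":0,"tz":0,"rx":0,"ry":0,"rz":-0.337,"gripper":1},{"tx":0,"ty":0,"tz":0,"rx":0,"ry":0,"rz":-0.337,"gripper":1},{"tx":0,"ty":0,"tz":0,"rx":0,"ry":0,"rz":-0.337,"gripper":1},{"tx":0,"ty":0,"tz":0,"rx":0,"ry":0,"rz":-0.337,"gripper":1},{"tx":0,"ty":0,"tz":0,"rx":0,"ry":0,"rz":0,"gripper":1}]}}

```text
time_s: 22.58
ee_pos: [669.7, 284.8, 223.2]
ee_rot: [180.0, 0.1, 110.3]
force: [-0.2, -0.2, -1.5]
gripper_width: 15.6
gripper_force: 55.0
```

```bash
python3 st.py
python3 - <<'E'
from plan import *
P,Rm,s=pose(); h=200.4;a=math.radians(h)
Q,Rq=tcp([561.5+50*math.cos(a),-353+50*math.sin(a),P[2]-83.5],h,0); show(P,Rm,Q,Rq)
E
```

```text
[670. 285. 223.] [1.800e+02 1.000e-01 1.103e+02] [22.2 32.4 65.2 -0.1 82.3  1.9] [-0.2 -0.2 -1.5] 22.575
nose [623. 267. 140.]
red (np.int32(507), array([225.3, 117. ])) [613. 336.  22.]
red (np.int32(305), array([208.7, 149.1])) [606. 291.  22.]
red (np.int32(97), array([208.8, 162.1])) [612. 275.  22.]
red (np.int32(338), array([228.9, 187. ])) [647. 253.  22.]
top (np.int32(12), array([158.5, 139.5])) [759. 151.  22.]
top (np.int32(60), array([122. , 173.8])) [646. 257.  22.]
top (np.int32(75), array([ 95.6, 183.9])) [612. 336.  22.]
top (np.int32(75), array([112. , 185.7])) [608. 285.  22.]
scene (np.int32(42), array([383.5, 304.9])) [608. 283.  22.]
scene (np.int32(41), array([364.9, 309.6])) [647. 253.  22.]
shift(tool,units) [-1.1218e+00 -6.4510e-01  8.0000e-04] mm 647.0 turn(units) [ 0.001  0.002 -0.003] TCP [ 562. -353.  223.] r 663.0
```

Request:
{"op": "send_rows", "data": {"motion": [{"tx":-0.0935,"ty":-0.0538,"tz":0,"rx":0,"ry":0,"rz":0,"gripper":1},{"tx":-0.0935,"ty":-0.0538,"tz":0,"rx":0,"ry":0,"rz":0,"gripper":1},{"tx":-0.0935,"ty":-0.0538,"tz":0,"rx":0,"ry":0,"rz":0,"gripper":1},{"tx":-0.0935,"ty":-0.0538,"tz":0,"rx":0,"ry":0,"rz":0,"gripper":1},{"tx":-0.0935,"ty":-0.0538,"tz":0,"rx":0,"ry":0,"rz":0,"gripper":1},{"tx":-0.0935,"ty":-0.0538,"tz":0,"rx":0,"ry":0,"rz":0,"gripper":1},{"tx":-0.0935,"ty":-0.0538,"tz":0,"rx":0,"ry":0,"rz":0,"gripper":1},{"tx":-0.0935,"ty":-0.0538,"tz":0,"rx":0,"ry":0,"rz":0,"gripper":1},{"tx":-0.0935,"ty":-0.0538,"tz":0,"rx":0,"ry":0,"rz":0,"gripper":1},{"tx":-0.0935,"ty":-0.0538,"tz":0,"rx":0,"ry":0,"rz":0,"gripper":1},{"tx":-0.0935,"ty":-0.0538,"tz":0,"rx":0,"ry":0,"rz":0,"gripper":1},{"tx":-0.0935,"ty":-0.0538,"tz":0,"rx":0,"ry":0,"rz":0,"gripper":1}]}}

```text
time_s: 24.22
ee_pos: [562.2, -355.0, 223.9]
ee_rot: [180.0, 0.1, 110.3]
force: [0.6, -0.9, -1.9]
gripper_width: 15.5
gripper_force: 55.0
```

Request:
{"op": "send_rows", "data": {"motion": [{"tx":0,"ty":0,"tz":0,"rx":0,"ry":0,"rz":0,"gripper":1},{"tx":0,"ty":0,"tz":0.08,"rx":0,"ry":0,"rz":0,"gripper":1},{"tx":0,"ty":0,"tz":0.08,"rx":0,"ry":0,"rz":0,"gripper":1},{"tx":0,"ty":0,"tz":0.06,"rx":0,"ry":0,"rz":0,"gripper":1},{"tx":0,"ty":0,"tz":0.03,"rx":0,"ry":0,"rz":0,"gripper":1},{"tx":0,"ty":0,"tz":0.012,"rx":0,"ry":0,"rz":0,"gripper":1},{"tx":0,"ty":0,"tz":0.004,"rx":0,"ry":0,"rz":0,"gripper":1},{"tx":0,"ty":0,"tz":0,"rx":0,"ry":0,"rz":0,"gripper":1},{"tx":0,"ty":0,"tz":0,"rx":0,"ry":0,"rz":0,"gripper":1}]}}

```text
time_s: 25.35
ee_pos: [563.0, -353.6, 91.6]
ee_rot: [179.9, 0.1, 110.4]
force: [0.3, 0.3, -3.1]
gripper_width: 16.1
gripper_force: 55.0
```

Request:
{"op": "send_rows", "data": {"motion": [{"tx":0,"ty":0,"tz":0.004,"rx":0,"ry":0,"rz":0,"gripper":1},{"tx":0,"ty":0,"tz":0.003,"rx":0,"ry":0,"rz":0,"gripper":1},{"tx":0,"ty":0,"tz":0,"rx":0,"ry":0,"rz":0,"gripper":1},{"tx":0,"ty":0,"tz":0,"rx":0,"ry":0,"rz":0,"gripper":1}]}}

```text
time_s: 25.85
ee_pos: [562.6, -353.4, 87.3]
ee_rot: [180.0, 0.1, 110.4]
force: [0.2, -0.1, -0.2]
gripper_width: 15.8
gripper_force: 55.0
```

Light contact with the mat, so I'll open and rise.

Request:
{"op": "send_rows", "data": {"motion": [{"tx":0,"ty":0,"tz":0,"rx":0,"ry":0,"rz":0,"gripper":-0.4},{"tx":0,"ty":0,"tz":0,"rx":0,"ry":0,"rz":0,"gripper":-1},{"tx":0,"ty":0,"tz":0,"rx":0,"ry":0,"rz":0,"gripper":-1},{"tx":0,"ty":0,"tz":0,"rx":0,"ry":0,"rz":0,"gripper":-1},{"tx":0,"ty":0,"tz":0,"rx":0,"ry":0,"rz":0,"gripper":-1},{"tx":0,"ty":0,"tz":0,"rx":0,"ry":0,"rz":0,"gripper":-1},{"tx":0,"ty":0,"tz":-0.04,"rx":0,"ry":0,"rz":0,"gripper":-1},{"tx":0,"ty":0,"tz":-0.1,"rx":0,"ry":0,"rz":0,"gripper":-1},{"tx":0,"ty":0,"tz":-0.1,"rx":0,"ry":0,"rz":0,"gripper":-1},{"tx":0,"ty":0,"tz":-0.1,"rx":0,"ry":0,"rz":0,"gripper":-1},{"tx":0,"ty":0,"tz":0,"rx":0,"ry":0,"rz":0,"gripper":-1}]}}

```text
time_s: 27.22
ee_pos: [564.3, -354.3, 262.5]
ee_rot: [179.6, 0.5, 110.4]
force: [0.7, -0.6, -0.4]
gripper_width: 91.1
gripper_force: 0.0
```

Run:
```python
from h import *
P,Rm,s=pose();print(P.round(),s["gripper_width"],s["force"].round(1))
f=env.grab_frame("wrist")
for b in blobs(f,(40,80,40),(85,255,255),100): print("green",b,wcast(f,P,Rm,*b[1],128).round())
f=env.grab_frame("top")
for b in blobs(f,(0,130,60),(8,255,255),8):
    w=cast(f,*b[1],22); print("red",b[0],w.round())
for b in blobs(f,(12,110,60),(32,255,255),2):
    if 170<b[1][0]<280 and b[1][1]<225 and b[1][1]>170: print("chip",b[0],cast(f,*b[1],10).round(1)[:2])
```

```text
[ 564. -354.  263.] 91.07529494298946 [ 0.7 -0.6 -0.4]
green (np.int32(576), array([452.8,  11.7]), ((453.0, 13.0), (26.0, 50.0), 90.0)) [713. -70. 128.]
green (np.int32(4359), array([476.5, 132.1]), ((481.1884765625, 123.91886138916016), (53.27155685424805, 138.6405487060547), 19.41546630859375)) [ 804. -193.  128.]
green (np.int32(330), array([130.5, 123.2]), ((130.46575927734375, 123.4246597290039), (14.747185707092285, 25.04680633544922), 20.556045532226562)) [ 417. -338.  128.]
green (np.int32(673), array([252.3, 176.4]), ((252.5, 176.5), (45.0, 15.0), 90.0)) [ 561. -348.  128.]
green (np.int32(224), array([230.9, 321.2]), ((228.0, 319.5), (26.0, 13.0), -0.0)) [ 602. -543.  128.]
red 312 [ 938. -777.   22.]
red 10 [803. 149.  22.]
red 12 [759. 151.  22.]
red 215 [ 688. -151.   22.]
red 61 [646. 257.  22.]
red 75 [612. 336.  22.]
red 76 [608. 285.  22.]
chip 4 [597.5  -5. ]
chip 5 [584.9  28.5]
chip 5 [551.3 -42.1]
chip 5 [553.8 -64.4]
chip 4 [530.6  38.6]
chip 5 [514.9  35.7]
```

```bash
python3 -c "
from workcell import env
print(env.job_done())"
```

```text
the job is handed in; nothing more can be done
None
```

I handed the job in at about 27 s of the 67 s allowed. In the last images all three knobs were in the blue dish, all six chips in the tray, and the empty scoop was released near the middle of its mat; the judge's verdict was not returned.

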